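# Mist the tasting glasses at the rotary spray stand

## Task

The tray holds two or three tasting glasses that need a mist of sanitiser. Turn the spray stand's table to its loading stop so that its plunger drops home, and stand every glass upright in a nest of its own; then lift the plunger, turn the table round to the spray stop and let the plunger drop home again, press the blue nozzle right down and let it spring back. Turn the table back to the loading stop with the plunger home and set all the glasses upright on the grey tray; spray only while the table is locked at the spray stop, and leave the jars, tin and mug around the stand where they are.

Things in the scene. Friction and masses are not known exactly. Their poses are not given: they have to be found in the camera images.
- spray_stand: Spray stand, fixed to the counter, its place and yaw vary. Origin: on the turntable's axis at counter height. A round grey index plate, radius 127 mm, top 16 mm high, with two pin holes. A fixed white spray bottle with a blue band (radius 31 mm, with nozzle 183 mm high) stands 165 mm from the axis, about toward the stand's -y.
- turntable (a joint): Angle (rad) of the table about the stand's vertical axis, counter-clockwise from above. 0: loading stop, nests on the stand's -x side. 1.449: spray stop, nests on its -y side. It starts between them. End stops at -0.07 and 1.52, a little past the holes. With the pin out it turns with 1 to 2 N at the knob and keeps its place by friction. Aluminium disc of radius 102 mm, top 26 mm above the counter.
- plunger (a joint): Lift (m) of the sprung index plunger in the table's ear. 0: home, pin 10 mm deep in a hole, table locked with about 0.01 rad of play. 0.010: pin tip riding on the index plate between the holes, table free; over a hole it drops home by itself if nothing holds it up. 0.018: fully lifted. The spring pushes down with 2 to 5 N. Pin 8 mm, holes 10 mm wide.
- loading_hole (a point): Mouth of the pin hole of the loading stop, ringed green and brass, on the index plate 16 mm above the counter, 112 mm from the axis, 98 degrees counter-clockwise from the stand's +x. Plunger over it: turntable at 0.
- spray_hole (a point): Mouth of the pin hole of the spray stop, ringed blue and brass, on the index plate 16 mm above the counter, 112 mm from the axis toward the stand's -x (181 degrees). Plunger over it: turntable at 1.449.
- plunger_knob (a point): Middle of the red plunger knob, an upright ribbed cylinder 29 mm across, spanning 46 to 70 mm above the counter when home (this point 59 mm), 112 mm from the axis, at 98 degrees + turntable angle from the stand's +x. It rises with the plunger and travels and turns with the table. Grip it from above, fingers closing along the radius from the axis; below it a bushing 18 mm across.
- nozzle (a joint): How far (m) the sprung nozzle cap on the fixed bottle is pressed. 0: up. 0.012: right down, at its stop. Takes about 3 N to start and 8 N at the bottom; springs back when released.
- nozzle_top (a point): Middle of the flat top of the blue nozzle cap (36 mm across), 183 mm above the counter when up. A short spout with a mist rose reaches 45 mm from its middle toward the table and goes down with it.
- nest_1 (a point): Centre of the floor of nest 1 of three on the turntable, 72 mm from its axis, 26 mm above the counter: a white ring of inner radius 24.5 mm and 8 mm high in which one glass stands loosely. The three nests are 46 degrees apart about the axis; nest 2 is the middle one. Any glass may go into any nest.
- nest_2 (a point): Centre of the floor of nest 2 of three on the turntable, 72 mm from its axis, 26 mm above the counter: a white ring of inner radius 24.5 mm and 8 mm high in which one glass stands loosely. The three nests are 46 degrees apart about the axis; nest 2 is the middle one. Any glass may go into any nest.
- nest_3 (a point): Centre of the floor of nest 3 of three on the turntable, 72 mm from its axis, 26 mm above the counter: a white ring of inner radius 24.5 mm and 8 mm high in which one glass stands loosely. The three nests are 46 degrees apart about the axis; nest 2 is the middle one. Any glass may go into any nest.
- glass_1: A small frosted clear glass, round, 48 mm across at the rim, 39 mm across at the foot, 62 mm high, 70 g; solid up to 20 mm, hollow above. Origin: centre of its underside, z up through the mouth. May be absent. Grip it across the outside from above, near the rim; in a nest close the fingers along the radius from the turntable's axis.
- glass_2: A small frosted clear glass, round, 48 mm across at the rim, 39 mm across at the foot, 62 mm high, 70 g; solid up to 20 mm, hollow above. Origin: centre of its underside, z up through the mouth. May be absent. Grip it across the outside from above, near the rim; in a nest close the fingers along the radius from the turntable's axis.
- glass_3: A small frosted clear glass, round, 48 mm across at the rim, 39 mm across at the foot, 62 mm high, 70 g; solid up to 20 mm, hollow above. Origin: centre of its underside, z up through the mouth. May be absent. Grip it across the outside from above, near the rim; in a nest close the fingers along the radius from the turntable's axis.
- grey_tray: Shallow grey tray lying loose on the counter, 102 x 275 mm (x, y of its own frame), flat inside with the floor 4 mm above the counter and a low rim 18 mm high. Origin: centre of its underside. The glasses start on it, and end on it. Behind it the handle of an air fryer juts out over the counter as far as x = 0.55 at y = 0.29, up to 160 mm high.
- tin_4: Bystander: a green and gold food tin, 76 mm across, 58 mm high, beyond the stand. Leave alone. Origin: centre of its underside.
- spice_jar_6: Bystander: a spice jar with a yellow cap, 42 mm across, 96 mm high, beyond the stand. Leave alone. Origin: centre of its underside.
- mug_1: Bystander: a white mug with a green band, 94 mm high, right of the stand. Leave alone. Origin: on its underside.
- jar_1: Bystander: a jar with a green lid, 70 mm across, 101 mm high, right of the stand. Leave alone. Origin: centre of its underside.

How it is judged (in metres and radians):
On the way, in this order (a step that is already met when the one before it is completed fails the run):
1. the table is locked at the loading stop and every glass stands upright in a nest (value of joint turntable between -0.035 and 0.035 rad and value of joint plunger below 0.003 m and (distance between glass_1 and nest_1 below 0.012 m or distance between glass_1 and nest_2 below 0.012 m or distance between glass_1 and nest_3 below 0.012 m) and angle between each of glass_1, glass_2, glass_3's own z axis and vertical below 0.15 rad and (distance between glass_2 and nest_1 below 0.012 m or distance between glass_2 and nest_2 below 0.012 m or distance between glass_2 and nest_3 below 0.012 m) and (distance between glass_3 and nest_1 below 0.012 m or distance between glass_3 and nest_2 below 0.012 m or distance between glass_3 and nest_3 below 0.012 m)), for 0.3 s.
2. the table is locked at the spray stop, plunger home, with every glass still in its nest (value of joint turntable between 1.4136 and 1.4836 rad and value of joint plunger below 0.003 m and (distance between glass_1 and nest_1 below 0.012 m or distance between glass_1 and nest_2 below 0.012 m or distance between glass_1 and nest_3 below 0.012 m) and angle between each of glass_1, glass_2, glass_3's own z axis and vertical below 0.15 rad and (distance between glass_2 and nest_1 below 0.012 m or distance between glass_2 and nest_2 below 0.012 m or distance between glass_2 and nest_3 below 0.012 m) and (distance between glass_3 and nest_1 below 0.012 m or distance between glass_3 and nest_2 below 0.012 m or distance between glass_3 and nest_3 below 0.012 m)), for 0.3 s.
3. the nozzle is pressed right down (10 mm or more of 12) while the table is locked at the spray stop with the glasses on it (all of step 2 and value of joint nozzle above 0.01 m), for 0.1 s.
4. the nozzle has sprung back up (value of joint nozzle below 0.002 m), for 0.1 s.
5. the table is locked at the loading stop again, plunger home (value of joint turntable between -0.035 and 0.035 rad and value of joint plunger below 0.003 m), for 0.3 s.
At the end, for the whole second after the job is handed in: Every glass stands upright (within 0.15 rad) and at rest on the grey tray, its centre at least 2 mm inside the tray's edge across and 7 mm along; the turntable is within 0.035 rad of the loading stop with the plunger home (within 3 mm); the nozzle is up (within 2 mm) (all of step 5 and value of joint nozzle below 0.002 m and x of glass_1 in the frame of grey_tray between -0.048 and 0.048 m and y of glass_1 in the frame of grey_tray between -0.13 and 0.13 m and z of glass_1 in the frame of grey_tray between -0.01 and 0.01 m and angle between each of glass_1, glass_2, glass_3's own z axis and vertical below 0.15 rad and linear speed of each of glass_1, glass_2, glass_3 below 0.03 m/s and x of glass_2 in the frame of grey_tray between -0.048 and 0.048 m and y of glass_2 in the frame of grey_tray between -0.13 and 0.13 m and z of glass_2 in the frame of grey_tray between -0.01 and 0.01 m and x of glass_3 in the frame of grey_tray between -0.048 and 0.048 m and y of glass_3 in the frame of grey_tray between -0.13 and 0.13 m and z of glass_3 in the frame of grey_tray between -0.01 and 0.01 m); the robot touches nothing.
It fails at once if the nozzle is pressed (more than 5 mm) while the table is not locked at the spray stop (value of joint nozzle above 0.005 m and (value of joint turntable below 1.3986 rad or value of joint plunger above 0.005 m)).
It fails at once if a bystander (tin, spice jar, mug, jar) is moved more than 30 mm (distance of any of tin_4, spice_jar_6, mug_1, jar_1 from where it was at the start of the episode above 0.03 m).
Of glass_1, glass_2, glass_3 only 2 to 3 are there at a start; the rules pass over those that are not, and their reading is None.
At some moment in a run one of grey_tray may be knocked a few centimetres aside while the robot is not near it.
It also fails if it takes over 210 s, if anything falls off the work surface, if the arm or the gripper's body presses on something with over 40 N, if the wrist force passes 120 N, or if a joint passes its speed limit or range.

## Robot

A 6-joint arm with a two-finger parallel gripper is mounted at the origin on a cart in front of the work surface, level with it; the furniture and walls round the work are solid. World frame = base frame: x ahead of the robot, y to its left, z up, the work surface at z = 0. Lengths are in m, angles in degrees, forces in N, time in s.
With the tool pointing down it reaches from about 0.4 to 0.825 m from the base axis. Payload 7 kg.
Tool frame: the origin (TCP) lies between the finger pads; the fingertips stand 19 mm ahead of it and the grasp point (between the pads) is the TCP (r.finger_overhang is the distance from the TCP to the fingertips, in m); z points along the fingers, y is the direction in which the jaws open and shut (so a half turn about z gives the same grasp; the last joint's range is limited). The gripper opens to 88 mm and grips with 3 to 60 N. Pads are 19 mm wide; open, the fingers measure 130 mm over their backs; the gripper's body (78 mm by 193 mm) begins 47 mm behind the grasp point.
Start: joints at [89.846, 20.546, 0.682, 0, -70.136, -16.507], TCP at [0.194, 0.647, 0.246] pointing down, gripper open.
Joint ranges: [-176.03, 176.03], [-82.01, 121.73], [-58.28, 71.71], [-173.87, 95.51], [-174.79, -0.11], [-173.66, 173.66]. Speed limits (degrees/s): [136.94, 136.94, 172.46, 180, 180, 180].

## Interface

Orientations are given as [roll, pitch, yaw] about the fixed x, y, z axes, in that order (R = Rz(yaw) Ry(pitch) Rx(roll)).
In Python, from plant import r, optics gives the robot as it stands. The module is installed in compiled form; this text tells all that it offers.
- The arm moves only by the tool step_arm, never from a script. Its argument "increments" is a list of rows, each an object of numbers: "tx", "ty", "tz": the shift along the world's x, y, z in mm; "ax", "ay", "az": the turn, a rotation vector about the world's x, y, z in degrees; "claw": the gripper command: -1 is shut, 1 is fully open, values between are in proportion. In form: [{"tx": .., "ty": .., "tz": .., "ax": .., "ay": .., "az": .., "claw": ..}, ...]. A call has 1 to 12 rows; each row shifts and turns the commanded pose from where the row before left it; what a row does not reach is not made up. A row lasts 1/10 s, in which the tool goes at most 50 mm and 8.59 degrees, less where a joint would pass 70% of its speed; a pose out of reach is approached as far as the arm can. A call with a gripper value outside its range is refused whole. The fingers move at their own pace and stop on an object; "newtons" is the grip in N (left out, the last holds). Time passes only in rows, so rows that do not move let the fingers close. It gives the time, the measured TCP pose, the force and the opening at its end, in the units of the state.
- r.get_state(): the state, without advancing time (a new reading comes with each control period).
- optics.capture(name): name is "side" or "top"; returns a dict with "image" (420x560x3 uint8, blue, green, red), "depth" (420x560 float32, m along the optical axis (not along the pixel's ray), 0 where there is no reading), "fx", "fy", "cx", "cy" (pixels), "R" (3x3) and "t" (3): a world point X has camera coordinates R X + t. Camera axes: x right, y down, z forward; pixel columns grow to the right and rows downward; lengths in m; the calibration is good to about 2 mm. A picture is of the moment at which its call begins.
- r.close_job(): hands the job in, once; it reports no verdict.
The state is a dict: "time_s": time; "joints": joint angles; "qd": joint speeds; "joint_torque": joint torques, N m; "tcp_pos": TCP position; "eef_rot": TCP orientation; "contact_force": force on the tool from outside, world axes, zero at the start; "moment": the same for the moment, N m; "gripper_width": finger opening in m.
Only numpy, scipy, OpenCV 4.12 (cv2) and the standard library are available. Lean on these libraries where they do the work, as an engineer would, in place of code of your own. Each camera call takes 0.05 s, during which the arm holds its last target. There are 200 camera calls.

## Working session

There is one attempt and no reset: what is moved stays moved. The work goes in short steps, Python scripts to look and compute and a tool call to move; the robot and the scene stay as the last step left them, time stands still between calls to the robot, and variables do not carry over. Pictures are saved under pics/ and viewed, about 12 in all and at most 16, crops included, and the job is handed in when it is done.

Besides the shell and the picture viewer there is one more tool, called after "Emit:" as name(argument=value, ...), one argument or row to a line, values as JSON. step_arm: Moves the arm, as the interface text tells. Its arguments: {"type":"object","properties":{"increments":{"type":"array","items":{"type":"object","properties":{"tx":{"type":"number"},"ty":{"type":"number"},"tz":{"type":"number"},"ax":{"type":"number"},"ay":{"type":"number"},"az":{"type":"number"},"claw":{"type":"number"}}}},"newtons":{"type":"number"}},"required":["increments"]}

```bash
mkdir -p pics; cat > h.py <<'E'
import numpy as np, cv2
from plant import r, optics
def cap(n,save=None):
    c=optics.capture(n)
    if save: cv2.imwrite(f'pics/{save}.png',c['image'])
    return c
def ray(c,u,v,z):
    R=np.array(c['R']);t=np.array(c['t'])
    o=-R.T@t; d=R.T@np.array([(u-c['cx'])/c['fx'],(v-c['cy'])/c['fy'],1])
    return o+d*(z-o[2])/d[2]
def proj(c,X):
    p=np.array(c['R'])@np.array(X)+np.array(c['t']); return c['fx']*p[0]/p[2]+c['cx'],c['fy']*p[1]/p[2]+c['cy']
def cloud(c):
    d=c['depth'];v,u=np.indices(d.shape)
    P=np.stack([(u-c['cx'])/c['fx']*d,(v-c['cy'])/c['fy']*d,d],-1)
    return (P-np.array(c['t']))@np.array(c['R'])
E
python3 - <<'E'
from h import *
for n in('top','side'):
    c=cap(n,n+'0'); print(n,c['fx'],c['cx'],c['cy'],-np.array(c['R']).T@np.array(c['t']),np.array(c['R']).round(3).tolist())
print(r.get_state())
E
```

```text
top 485.81560581126655 276.5746108941099 207.05625696264403 [0.45044523 0.00504251 1.81808896] [[0.025, -1.0, 0.005], [-0.996, -0.025, -0.084], [0.084, -0.003, -0.996]]
side 541.3939358673097 271.0322662572057 215.10675938735685 [-0.7966442  -0.62580634  0.92516021] [[0.404, -0.915, -0.004], [-0.433, -0.188, -0.882], [0.806, 0.358, -0.472]]
{'time_s': 0.1, 'joints': array([ 8.98469150e+01,  2.05879849e+01,  6.37571468e-01, -1.74100405e-02,
       -7.01339905e+01, -1.65058596e+01]), 'qd': array([-0.03089463, -0.06571229,  0.17840786,  0.0744124 ,  0.06848309,
       -0.01633094]), 'joint_torque': array([-2.35984517e-03, -5.84164023e+01,  2.93752956e+01,  7.01557964e+00,
        1.02195988e-02, -5.52056918e-05]), 'tcp_pos': array([0.19342479, 0.64626512, 0.24469896]), 'eef_rot': array([ 1.79914424e+02, -8.28968766e-03, -1.66648667e+01]), 'contact_force': array([-0.38709783, -0.07465541, -0.42858232]), 'moment': array([-0.01732184, -0.06670153,  0.02117421]), 'gripper_width': 0.08790705722264705}
```

View pics/top0.png

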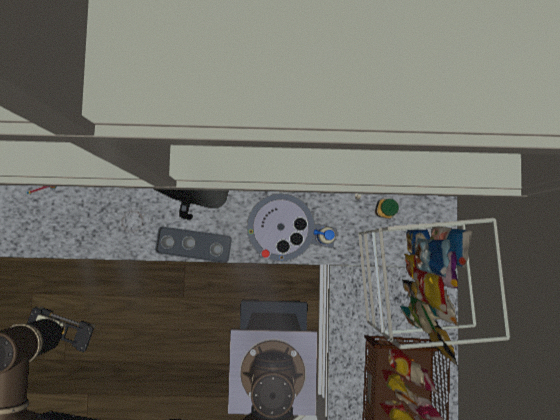

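View pics/side0.png

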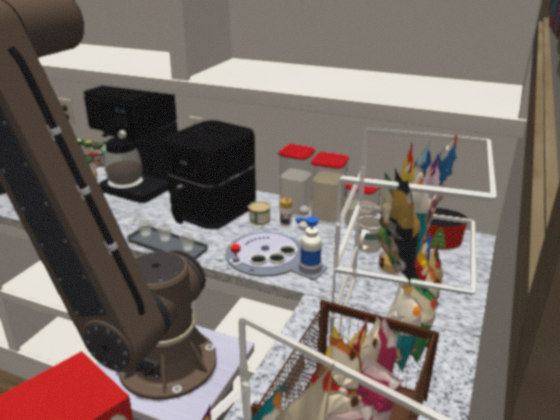

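The top view shows the tray with three glasses at about (167,241), (189,243) and (216,249), the disc near (281,228), the red knob at (266,254) and the blue nozzle at (325,236). The side view agrees.

```bash
python3 - <<'E'
from h import *
c=cap('top'); im=c['image']; cv2.imwrite('pics/t1.png',cv2.resize(im[185:275,150:350],None,fx=4,fy=4,interpolation=cv2.INTER_CUBIC))
s=cap('side'); cv2.imwrite('pics/s1.png',cv2.resize(s['image'][195:285,120:330],None,fx=3.8,fy=3.8,interpolation=cv2.INTER_CUBIC))
def blob(im,lo,hi,box):
    h=cv2.cvtColor(im,cv2.COLOR_BGR2HSV); m=cv2.inRange(h,lo,hi); k=np.zeros_like(m); x0,y0,x1,y1=box; k[y0:y1,x0:x1]=m[y0:y1,x0:x1]
    n,l,st,ce=cv2.connectedComponentsWithStats(k); return [(st[i].tolist(),ce[i].round(2).tolist()) for i in range(1,n) if st[i][4]>3]
print('red',blob(im,(0,120,80),(8,255,255),(240,185,350,275)),blob(im,(172,120,80),(180,255,255),(240,185,350,275)))
print('blue',blob(im,(100,130,60),(125,255,255),(300,185,350,275)))
print('dark',blob(im,(0,0,0),(180,255,45),(240,185,350,275)))
print('green',blob(im,(45,80,40),(85,255,255),(240,185,350,275)))
print('side red',blob(s['image'],(0,120,80),(8,255,255),(215,225,260,270)))
print('side blue',blob(s['image'],(100,130,60),(125,255,255),(290,205,330,280)))
P=cloud(c)
for (u,v) in [(281,210),(281,228),(325,236),(253,230),(200,245),(266,254)]: print(u,v,P[v,u].round(3))
E
```

```text
red [([262, 250, 7, 7, 40], [264.92, 253.2])] []
blue [([314, 230, 21, 10, 108], [325.44, 233.71])]
dark [([295, 219, 11, 11, 99], [299.89, 223.9]), ([291, 233, 11, 12, 102], [296.01, 238.59]), ([277, 241, 12, 11, 99], [282.72, 246.06])]
green []
side red [([231, 244, 8, 9, 48], [234.56, 247.46])]
side blue [([297, 217, 21, 8, 91], [309.38, 220.08]), ([302, 250, 18, 15, 215], [310.39, 257.47])]
281 210 [ 0.592 -0.017  0.021]
281 228 [ 0.525 -0.019  0.036]
325 236 [ 0.496 -0.165  0.18 ]
253 230 [0.516 0.085 0.015]
200 245 [0.455 0.281 0.001]
266 254 [0.429 0.033 0.077]
```

View pics/t1.png

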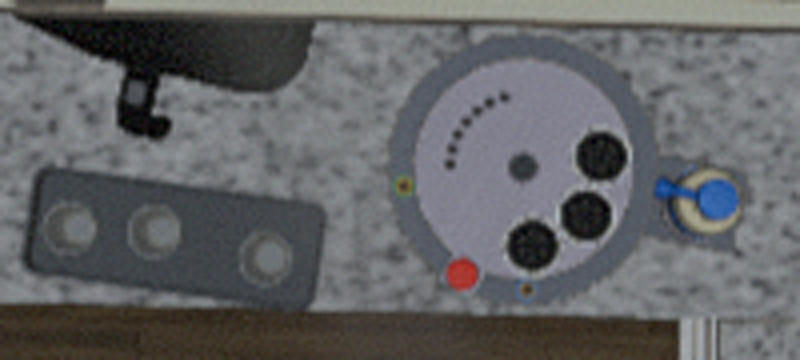

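View pics/s1.png

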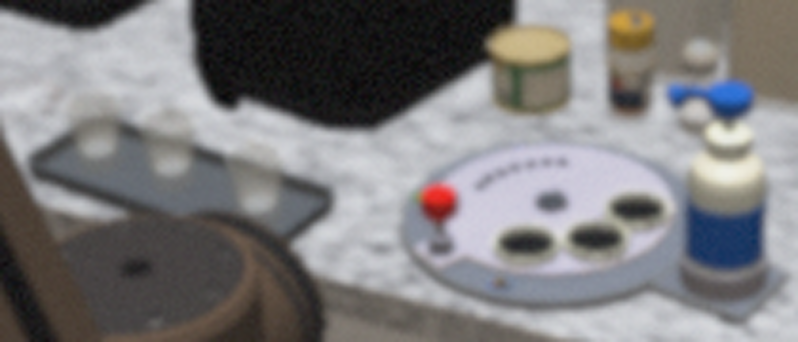

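Crops: green hole at crop (404,186) and blue hole at (527,290). The knob at (463,274) lies between them, and the nests are dark discs. Glasses stand at (70,229), (155,231) and (266,257) on the tilted tray. Fitting these next.

```bash
cat > m.py <<'E'
from h import *
from scipy.optimize import least_squares
def uv(x,y): return (x+.5)/4-.5+150,(y+.5)/4-.5+185
def pol(p,a): d=p[:2]-a; return np.hypot(*d)*1000,np.degrees(np.arctan2(d[1],d[0]))
def tray(c):
    h=cv2.cvtColor(c['image'],cv2.COLOR_BGR2HSV)
    b=c['image'].astype(int).max(2); m=((b<95)&(b>45)).astype(np.uint8)*255; k=np.zeros_like(m); k[222:272,145:238]=m[222:272,145:238]
    k=cv2.morphologyEx(k,cv2.MORPH_OPEN,np.ones((3,3)))
    cs,_=cv2.findContours(k,cv2.RETR_EXTERNAL,cv2.CHAIN_APPROX_NONE); ct=max(cs,key=cv2.contourArea)
    pts=np.array([ray(c,u,v,.016)[:2] for u,v in cv2.convexHull(ct)[:,0]],np.float32)
    return cv2.minAreaRect(pts)
E
python3 - <<'E'
from m import *
c=cap('top')
g=ray(c,*uv(404,186),.016); b=ray(c,*uv(527,290),.016); hub=ray(c,*uv(522,168),.032)
print('g',g.round(4),'b',b.round(4),'hub',hub.round(4),'gb',np.hypot(*(g-b)[:2])*1000,'exp',2*112*np.sin(np.radians(41.5)))
# axis from holes
mid=(g+b)[:2]/2; d=(b-g)[:2]; L=np.hypot(*d); n=np.array([-d[1],d[0]])/L; a=mid+n*112e-3*np.cos(np.radians(41.5)); print('axis',a)
a2=hub[:2]
for A in (a,a2):
  print('A',A,'g',pol(g,A),'b',pol(b,A))
  for q in [(299.89,223.9),(296.01,238.59),(282.72,246.06)]: p=ray(c,*q,.028); print(' nest',p.round(4),pol(p,A))
  k=ray(c,264.92,253.2,.075); print(' knob',k.round(4),pol(k,A))
  N=ray(c,*uv(717,199),.183); print(' noz',N.round(4),pol(N,A))
print('tray',tray(c))
# plate circle via edge: light disc
P=cloud(c); 
m=(P[...,2]>.05)&(P[...,2]<.085)&(P[...,1]>.15)&(P[...,1]<.5)&(P[...,0]>.3)&(P[...,0]<.52)
n,l,st,ce=cv2.connectedComponentsWithStats(m.astype(np.uint8))
for i in range(1,n):
  if st[i][4]>15: print('glass',st[i].tolist(),ce[i].round(1),ray(c,*ce[i],.066).round(4),P[l==i].mean(0).round(4))
for q in [(70,229),(155,231),(266,257)]: print('g',ray(c,*uv(*q),.066).round(4))
m=(P[...,2]>.165)&(P[...,2]<.2)&(P[...,1]<-.1)&(P[...,1]>-.25)&(P[...,0]>.42)&(P[...,0]<.6);print('noz depth',m.sum(),P[m].mean(0))
# light disc ellipse
h=cv2.cvtColor(c['image'],cv2.COLOR_BGR2HSV); b=c['image'].max(2)
k=np.zeros(b.shape,np.uint8); k[185:275,240:318]=(b[185:275,240:318]>125)*255
k=cv2.morphologyEx(k,cv2.MORPH_OPEN,np.ones((3,3)))
cs,_=cv2.findContours(k,cv2.RETR_EXTERNAL,cv2.CHAIN_APPROX_NONE); ct=max(cs,key=cv2.contourArea)
e=np.array([ray(c,u,v,.026)[:2] for u,v in ct[:,0]])
f=least_squares(lambda p:np.hypot(*(e-p[:2]).T)-p[2],[.52,-.02,.1],loss='soft_l1',f_scale=.002); print('disc',f.x)
E
```

```text
g [0.5112 0.0935 0.016 ] b [ 0.4182 -0.0228  0.016 ] hub [ 0.5299 -0.0152  0.032 ] gb 148.87617079957528 exp 148.4268908003252
axis [ 0.53019362 -0.01704523]
A [ 0.53019362 -0.01704523] g (np.float64(112.14897716797584), np.float64(99.75304839743062)) b (np.float64(112.14897716797583), np.float64(-177.0750417744588))
 nest [ 0.542  -0.0879  0.028 ] (np.float64(71.83451848849118), np.float64(-80.55766935846006))
 nest [ 0.4876 -0.0748  0.028 ] (np.float64(71.76019646431683), np.float64(-126.45123411289464))
 nest [ 0.459  -0.0265  0.028 ] (np.float64(71.87094025323832), np.float64(-172.4038975842366))
 knob [0.4317 0.0372 0.075 ] (np.float64(112.4371514011883), np.float64(151.1330329939593))
 noz [ 0.5013 -0.1781  0.183 ] (np.float64(163.61686741483894), np.float64(-100.18397444994082))
A [ 0.52991465 -0.01523162] g (np.float64(110.31432716706404), np.float64(99.76981657754148)) b (np.float64(111.9777898857111), np.float64(-176.14095510819544))
 nest [ 0.542  -0.0879  0.028 ] (np.float64(73.6693247012474), np.float64(-80.57504003886197))
 nest [ 0.4876 -0.0748  0.028 ] (np.float64(73.
[... 182 characters left out ...]
at64(111.32676085760559), np.float64(151.88115355186153))
 noz [ 0.5013 -0.1781  0.183 ] (np.float64(165.3536476055939), np.float64(-99.97771935264952))
tray ((0.44188380241394043, 0.3107461929321289), (0.16552288830280304, 0.3389551341533661), 1.417446255683899)
glass [161, 236, 13, 13, 52] [166.1 241.8] [0.4635 0.3935 0.066 ] [0.4635 0.394  0.0639]
glass [182, 237, 14, 13, 47] [187.4 242.9] [0.4615 0.3168 0.066 ] [0.4615 0.317  0.0645]
glass [210, 243, 13, 14, 49] [215.1 249.9] [0.4391 0.2166 0.066 ] [0.4391 0.217  0.0622]
g [0.4634 0.3898 0.066 ]
g [0.4635 0.3134 0.066 ]
g [0.4427 0.213  0.066 ]
noz depth 125 [ 0.50175269 -0.16827413  0.17917731]
disc [ 0.53595506 -0.00261383  0.0886432 ]
```

Geometry checks out: the hole spacing is 148.9 mm (148.4 expected), the nest radius 71.8 mm and the nozzle at 163.6 mm. Axis is (0.530, -0.017), yaw about 1.8°, table about 0.895 rad. Going to the knob.

Emit:
step_arm(
  increments=[
    {"tx":14.9,"ty":-38.1,"az":-6.4,"claw":0.36},
    {"tx":14.9,"ty":-38.1,"az":-6.4,"claw":0.36},
    {"tx":14.9,"ty":-38.1,"az":-6.4,"claw":0.36},
    {"tx":14.9,"ty":-38.1,"az":-6.4,"claw":0.36},
    {"tx":14.9,"ty":-38.1,"az":-6.4,"claw":0.36},
    {"tx":14.9,"ty":-38.1,"az":-6.4,"claw":0.36},
    {"tx":14.9,"ty":-38.1,"az":-6.4,"claw":0.36},
    {"tx":14.9,"ty":-38.1,"az":-6.4,"claw":0.36},
  ],
  newtons=15,
)

```text
$.increments[0]: bad value
```

Emit:
step_arm(
  increments=[
    {"tx":14.9,"ty":-38.1,"az":-6.4},
    {"tx":14.9,"ty":-38.1,"az":-6.4},
    {"tx":14.9,"ty":-38.1,"az":-6.4},
    {"tx":14.9,"ty":-38.1,"az":-6.4},
    {"tx":14.9,"ty":-38.1,"az":-6.4},
    {"tx":14.9,"ty":-38.1,"az":-6.4},
    {"tx":14.9,"ty":-38.1,"az":-6.4},
    {"tx":0},
    {"tx":0},
  ],
)

```text
$.increments[0]: bad value
```

Emit:
step_arm(
  increments=[
    {"tx":15,"ty":-38,"tz":0,"ax":0,"ay":0,"az":-6.4,"claw":0.36},
  ],
  newtons=15,
)

```text
time_s: 0.35
tcp_pos: [0.2076, 0.6108, 0.2439]
eef_rot: [180.0, -0.0, -23.0]
contact_force: [0.8, -0.9, -0.7]
gripper_width: 0.0838
```

Emit:
step_arm(
  increments=[
    {"tx":15,"ty":-38,"tz":0,"ax":0,"ay":0,"az":-6.4,"claw":0.36},
    {"tx":15,"ty":-38,"tz":0,"ax":0,"ay":0,"az":-6.4,"claw":0.36},
    {"tx":15,"ty":-38,"tz":0,"ax":0,"ay":0,"az":-6.4,"claw":0.36},
    {"tx":15,"ty":-38,"tz":0,"ax":0,"ay":0,"az":-6.4,"claw":0.36},
    {"tx":15,"ty":-38,"tz":0,"ax":0,"ay":0,"az":-6.4,"claw":0.36},
    {"tx":15,"ty":-38,"tz":0,"ax":0,"ay":0,"az":-6.4,"claw":0.36},
    {"tx":15,"ty":-38,"tz":0,"ax":0,"ay":0,"az":-6.4,"claw":0.36},
    {"tx":15,"ty":-38,"tz":0,"ax":0,"ay":0,"az":-6.4,"claw":0.36},
    {"tx":15,"ty":-38,"tz":0,"ax":0,"ay":0,"az":-6.4,"claw":0.36},
    {"tx":15,"ty":-38,"tz":0,"ax":0,"ay":0,"az":-6.4,"claw":0.36},
    {"tx":15,"ty":-38,"tz":0,"ax":0,"ay":0,"az":-6.4,"claw":0.36},
    {"tx":0,"ty":0,"tz":0,"ax":0,"ay":0,"az":0,"claw":0.36},
  ],
  newtons=15,
)

```text
time_s: 1.55
tcp_pos: [0.374, 0.1871, 0.2457]
eef_rot: [180.0, -0.0, -93.9]
contact_force: [0.4, -0.0, 0.2]
gripper_width: 0.0599
```

Emit:
step_arm(
  increments=[
    {"tx":14.5,"ty":-37.5,"tz":0,"ax":0,"ay":0,"az":-6.3,"claw":0.36},
    {"tx":14.5,"ty":-37.5,"tz":0,"ax":0,"ay":0,"az":-6.3,"claw":0.36},
    {"tx":14.5,"ty":-37.5,"tz":0,"ax":0,"ay":0,"az":-6.3,"claw":0.36},
    {"tx":14.5,"ty":-37.5,"tz":0,"ax":0,"ay":0,"az":-6.2,"claw":0.36},
    {"tx":0,"ty":0,"tz":-34,"ax":0,"ay":0,"az":0,"claw":0.36},
    {"tx":0,"ty":0,"tz":-34,"ax":0,"ay":0,"az":0,"claw":0.36},
    {"tx":0,"ty":0,"tz":-34,"ax":0,"ay":0,"az":0,"claw":0.36},
    {"tx":0,"ty":0,"tz":-34,"ax":0,"ay":0,"az":0,"claw":0.36},
    {"tx":0,"ty":0,"tz":0,"ax":0,"ay":0,"az":0,"claw":0.36},
  ],
  newtons=15,
)

```text
time_s: 2.45
tcp_pos: [0.4289, 0.0396, 0.1062]
eef_rot: [179.7, -0.3, -118.6]
contact_force: [-1.2, -0.3, -0.3]
gripper_width: 0.0599
```

Emit:
step_arm(
  increments=[
    {"tx":1,"ty":0,"tz":-12,"ax":0,"ay":0,"az":0,"claw":0.36},
    {"tx":0,"ty":0,"tz":-13,"ax":0,"ay":0,"az":0,"claw":0.36},
    {"tx":0,"ty":0,"tz":-13,"ax":0,"ay":0,"az":0,"claw":0.36},
    {"tx":0,"ty":0,"tz":0,"ax":0,"ay":0,"az":0,"claw":0.36},
    {"tx":0,"ty":0,"tz":0,"ax":0,"ay":0,"az":0,"claw":-1},
    {"tx":0,"ty":0,"tz":0,"ax":0,"ay":0,"az":0,"claw":-1},
    {"tx":0,"ty":0,"tz":0,"ax":0,"ay":0,"az":0,"claw":-1},
    {"tx":0,"ty":0,"tz":0,"ax":0,"ay":0,"az":0,"claw":-1},
  ],
  newtons=15,
)

```text
time_s: 3.25
tcp_pos: [0.4329, 0.0408, 0.0722]
eef_rot: [-180.0, 0.1, -118.6]
contact_force: [-0.2, -0.6, 0.8]
gripper_width: 0.0329
```

Emit:
step_arm(
  increments=[
    {"tx":0,"ty":0,"tz":0,"ax":0,"ay":0,"az":0,"claw":-1},
    {"tx":0,"ty":0,"tz":0,"ax":0,"ay":0,"az":0,"claw":-1},
  ],
  newtons=15,
)

```text
time_s: 3.45
tcp_pos: [0.4347, 0.041, 0.0725]
eef_rot: [-179.8, 0.1, -118.5]
contact_force: [8.2, -4.7, -2.0]
gripper_width: 0.0279
```

```bash
python3 - <<'E'
from h import *
s=cap('side'); cv2.imwrite('pics/s2.png',cv2.resize(s['image'][180:290,160:330],None,fx=4,fy=4,interpolation=cv2.INTER_CUBIC))
print(r.get_state()['tcp_pos'],r.get_state()['gripper_width'])
E
```

```text
[0.4347352  0.04098511 0.07245399] 0.027842146402037072
```

View pics/s2.png

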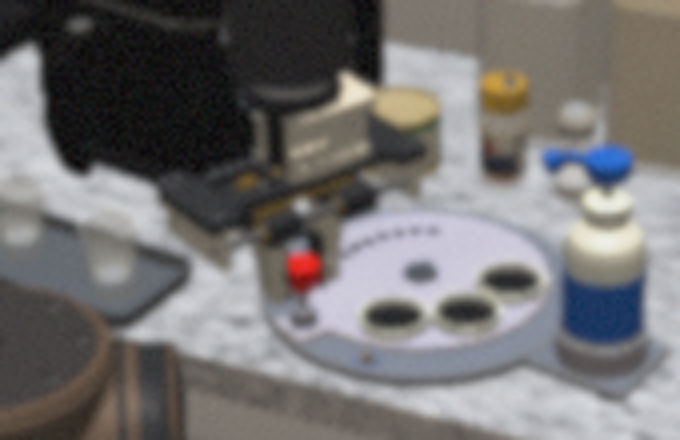

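The side view shows the pads on the red knob at (304,270), gripped about 4 mm off-centre tangentially. Re-centring and gripping again.

Emit:
step_arm(
  increments=[
    {"tx":0,"ty":0,"tz":0,"ax":0,"ay":0,"az":0,"claw":-0.15},
    {"tx":0,"ty":0,"tz":0,"ax":0,"ay":0,"az":0,"claw":-0.15},
    {"tx":-2,"ty":-4,"tz":0,"ax":0,"ay":0,"az":-1,"claw":-0.15},
    {"tx":0,"ty":0,"tz":0,"ax":0,"ay":0,"az":0,"claw":-0.15},
    {"tx":0,"ty":0,"tz":0,"ax":0,"ay":0,"az":0,"claw":-1},
    {"tx":0,"ty":0,"tz":0,"ax":0,"ay":0,"az":0,"claw":-1},
    {"tx":0,"ty":0,"tz":0,"ax":0,"ay":0,"az":0,"claw":-1},
  ],
  newtons=20,
)

```text
time_s: 4.2
tcp_pos: [0.4324, 0.0369, 0.0721]
eef_rot: [-179.9, 0.1, -119.5]
contact_force: [8.3, -5.3, -2.8]
gripper_width: 0.0279
```

```bash
python3 - <<'E'
import numpy as np
def arc(a,b,n):
    t=np.radians(np.linspace(a,b,n+1)); p=112*np.c_[np.cos(t),np.sin(t)]; q=p.round(0); print(a,b,(b-a)/n,np.diff(p,axis=0).round(1).tolist())
arc(151.1,99.8,12); arc(99.8,182.85,18); arc(182.85,99.8,18)
E
```

```text
151.1 99.8 -4.2749999999999995 [[4.3, 7.2], [4.8, 6.8], [5.3, 6.4], [5.8, 6.0], [6.2, 5.6], [6.6, 5.1], [7.0, 4.6], [7.3, 4.1], [7.6, 3.5], [7.8, 2.9], [8.0, 2.3], [8.2, 1.7]]
99.8 182.85 4.613888888888889 [[-8.8, -1.9], [-8.6, -2.6], [-8.4, -3.3], [-8.1, -3.9], [-7.8, -4.6], [-7.4, -5.2], [-6.9, -5.8], [-6.4, -6.3], [-5.9, -6.8], [-5.3, -7.3], [-4.7, -7.7], [-4.1, -8.0], [-3.5, -8.3], [-2.8, -8.6], [-2.1, -8.8], [-1.4, -8.9], [-0.6, -9.0], [0.1, -9.0]]
182.85 99.8 -4.613888888888889 [[-0.1, 9.0], [0.6, 9.0], [1.4, 8.9], [2.1, 8.8], [2.8, 8.6], [3.5, 8.3], [4.1, 8.0], [4.7, 7.7], [5.3, 7.3], [5.9, 6.8], [6.4, 6.3], [6.9, 5.8], [7.4, 5.2], [7.8, 4.6], [8.1, 3.9], [8.4, 3.3], [8.6, 2.6], [8.8, 1.9]]
```

Emit:
step_arm(
  increments=[
    {"tx":4.3,"ty":7.2,"tz":0,"ax":0,"ay":0,"az":-4.27,"claw":-1},
    {"tx":4.8,"ty":6.8,"tz":0,"ax":0,"ay":0,"az":-4.27,"claw":-1},
    {"tx":5.3,"ty":6.4,"tz":0,"ax":0,"ay":0,"az":-4.27,"claw":-1},
    {"tx":5.8,"ty":6,"tz":0,"ax":0,"ay":0,"az":-4.27,"claw":-1},
    {"tx":6.2,"ty":5.6,"tz":0,"ax":0,"ay":0,"az":-4.27,"claw":-1},
    {"tx":6.6,"ty":5.1,"tz":0,"ax":0,"ay":0,"az":-4.27,"claw":-1},
    {"tx":7,"ty":4.6,"tz":0,"ax":0,"ay":0,"az":-4.27,"claw":-1},
    {"tx":7.3,"ty":4.1,"tz":0,"ax":0,"ay":0,"az":-4.27,"claw":-1},
    {"tx":7.6,"ty":3.5,"tz":0,"ax":0,"ay":0,"az":-4.27,"claw":-1},
    {"tx":7.8,"ty":2.9,"tz":0,"ax":0,"ay":0,"az":-4.27,"claw":-1},
    {"tx":8,"ty":2.3,"tz":0,"ax":0,"ay":0,"az":-4.27,"claw":-1},
    {"tx":0,"ty":0,"tz":0,"ax":0,"ay":0,"az":0,"claw":-1},
  ],
  newtons=20,
)

```text
time_s: 5.4
tcp_pos: [0.5003, 0.0912, 0.0712]
eef_rot: [180.0, -0.2, -166.7]
contact_force: [-2.5, 2.3, 2.8]
gripper_width: 0.0282
```

Emit:
step_arm(
  increments=[
    {"tx":5.4,"ty":1.3,"tz":0,"ax":0,"ay":0,"az":-2.8,"claw":-1},
    {"tx":5.5,"ty":1.0,"tz":0,"ax":0,"ay":0,"az":-2.8,"claw":-1},
    {"tx":0,"ty":0,"tz":0,"ax":0,"ay":0,"az":0,"claw":-1},
    {"tx":0,"ty":0,"tz":0,"ax":0,"ay":0,"az":0,"claw":-1},
  ],
  newtons=20,
)

```text
time_s: 5.8
tcp_pos: [0.5112, 0.0937, 0.0708]
eef_rot: [180.0, -0.1, -172.1]
contact_force: [-3.7, 4.9, -3.5]
gripper_width: 0.028
```

Emit:
step_arm(
  increments=[
    {"tx":0,"ty":0,"tz":-3,"ax":0,"ay":0,"az":0,"claw":-1},
    {"tx":0,"ty":0,"tz":-4,"ax":0,"ay":0,"az":0,"claw":-1},
    {"tx":0,"ty":0,"tz":-4,"ax":0,"ay":0,"az":0,"claw":-1},
    {"tx":0,"ty":0,"tz":0,"ax":0,"ay":0,"az":0,"claw":-1},
  ],
  newtons=5,
)

```text
time_s: 6.2
tcp_pos: [0.5123, 0.0939, 0.0604]
eef_rot: [180.0, 0.0, -172.1]
contact_force: [-2.8, 4.9, -0.5]
gripper_width: 0.0283
```

```bash
python3 - <<'E'
from h import *
s=cap('side'); cv2.imwrite('pics/s3.png',cv2.resize(s['image'][180:290,160:330],None,fx=4,fy=4,interpolation=cv2.INTER_CUBIC))
print(r.get_state()['tcp_pos'],r.get_state()['gripper_width'])
E
```

```text
[0.51220876 0.09391894 0.06041468] 0.02787233131526422
```

View pics/s3.png

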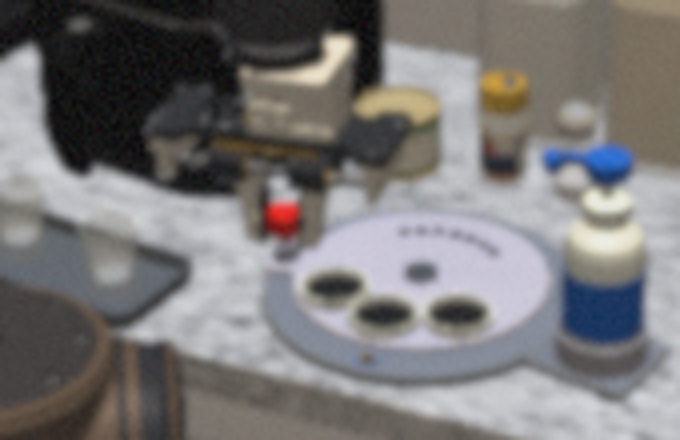

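Emit:
step_arm(
  increments=[
    {"tx":0,"ty":0,"tz":0,"ax":0,"ay":0,"az":0,"claw":0.4},
    {"tx":0,"ty":0,"tz":0,"ax":0,"ay":0,"az":0,"claw":0.4},
    {"tx":0,"ty":0,"tz":0,"ax":0,"ay":0,"az":0,"claw":0.4},
    {"tx":0,"ty":0,"tz":35,"ax":0,"ay":0,"az":0,"claw":0.4},
    {"tx":0,"ty":0,"tz":35,"ax":0,"ay":0,"az":0,"claw":0.4},
    {"tx":0,"ty":0,"tz":30,"ax":0,"ay":0,"az":0,"claw":0.4},
    {"tx":0,"ty":40,"tz":0,"ax":0,"ay":0,"az":0,"claw":0.4},
    {"tx":0,"ty":40,"tz":0,"ax":0,"ay":0,"az":0,"claw":0.4},
    {"tx":0,"ty":40,"tz":0,"ax":0,"ay":0,"az":0,"claw":0.4},
  ],
  newtons=15,
)

```text
time_s: 7.15
tcp_pos: [0.5123, 0.2144, 0.1613]
eef_rot: [180.0, 0.1, -172.2]
contact_force: [0.1, 0.3, 0.7]
gripper_width: 0.0613
```

```bash
cat >> m.py <<'E'
AX=np.array([.530,-.017])
def red(c):
    m=cv2.inRange(cv2.cvtColor(c['image'],cv2.COLOR_BGR2HSV),(0,120,70),(8,255,255)); n,l,st,ce=cv2.connectedComponentsWithStats(m)
    return [(st[i].tolist(),ce[i].round(2).tolist()) for i in range(1,n) if 10<st[i][4]<120]
def dark(c):
    h=c['image'].max(2); k=np.zeros_like(h); k[200:265,258:312]=(h[200:265,258:312]<45)*255; n,l,st,ce=cv2.connectedComponentsWithStats(k)
    return [ce[i] for i in range(1,n) if st[i][4]>40]
def tri(c,p,s,q):
    A=[];B=[]
    for cc,uv_ in((c,p),(s,q)):
        o=-np.array(cc['R']).T@np.array(cc['t']); d=ray(cc,*uv_,0)-o; d/=np.linalg.norm(d); M=np.eye(3)-np.outer(d,d); A.append(M);B.append(M@o)
    return np.linalg.solve(sum(A),sum(B))
E
python3 - <<'E'
from m import *
c=cap('top','t4');s=cap('side','s4')
print(red(c),red(s))
for z in(.059,.069): print(z,proj(s,[*(AX+.112*np.array([np.cos(np.radians(99.8)),np.sin(np.radians(99.8))])),z]))
for q in dark(c): p=ray(c,*q,.028); print(p.round(4),pol(p,AX))
print(r.get_state()['tcp_pos'])
E
```

```text
[([247, 227, 7, 7, 38], [249.97, 230.32]), ([441, 232, 6, 7, 17], [442.76, 234.82]), ([459, 258, 7, 7, 32], [461.88, 260.78]), ([419, 277, 5, 13, 26], [421.85, 283.73]), ([439, 277, 6, 23, 61], [441.31, 288.1]), ([442, 299, 4, 6, 13], [443.38, 301.69]), ([391, 353, 12, 7, 31], [396.0, 355.74]), ([406, 357, 5, 20, 37], [408.65, 366.46]), ([390, 363, 4, 5, 11], [391.91, 364.91]), ([400, 403, 5, 8, 25], [401.72, 407.0])] [([408, 148, 5, 15, 53], [409.98, 155.6]), ([345, 184, 7, 5, 25], [348.04, 185.84]), ([364, 186, 14, 8, 54], [369.69, 189.74]), ([227, 231, 8, 8, 46], [230.54, 234.17]), ([415, 257, 11, 23, 85], [419.22, 269.54]), ([436, 260, 4, 8, 24], [437.67, 264.33]), ([431, 300, 5, 9, 38], [433.05, 303.53]), ([365, 316, 3, 5, 12], [366.17, 318.42]), ([353, 326, 13, 26, 85], [358.42, 340.74]), ([310, 373, 9, 10, 52], [314.15, 377.65]), ([348, 389, 3, 6, 12], [348.58, 391.17])]
0.059 (np.float64(231.43172073355976), np.float64(234.75154975676688))
0.069 (np.float64(231.31072544188066), np.float64(232.0225287118568))
[0.4792 0.0338 0.028 ] (np.float64(71.81154615161387), np.float64(134.99029452707094))
[ 0.482 -0.07   0.028] (np.float64(71.51066381176949), np.float64(-132.16250700638935))
[ 0.4585 -0.0183  0.028 ] (np.float64(71.47997875010162), np.float64(-178.9517483040792))
[0.51275942 0.21706017 0.16077407]
```

```bash
python3 - <<'E'
from m import *
c=cap('top','t5');s=cap('side')
for a,b in(((264.92,253.2),(234.56,247.46)),((249.97,230.32),(230.54,234.17))):
    p=tri(c,a,s,b); print(p.round(4),pol(p,AX))
cv2.imwrite('pics/t5.png',np.hstack([cv2.resize(c['image'][200:265,240:320],None,fx=5,fy=5,interpolation=cv2.INTER_CUBIC),cv2.resize(s['image'][215:280,215:295],None,fx=5,fy=5,interpolation=cv2.INTER_CUBIC)]))
E
```

```text
[0.4309 0.0387 0.0702] (np.float64(113.67900903596659), np.float64(150.63384743939443))
[0.5118 0.0952 0.0603] (np.float64(113.63012533019098), np.float64(99.21256460267526))
```

View pics/t5.png

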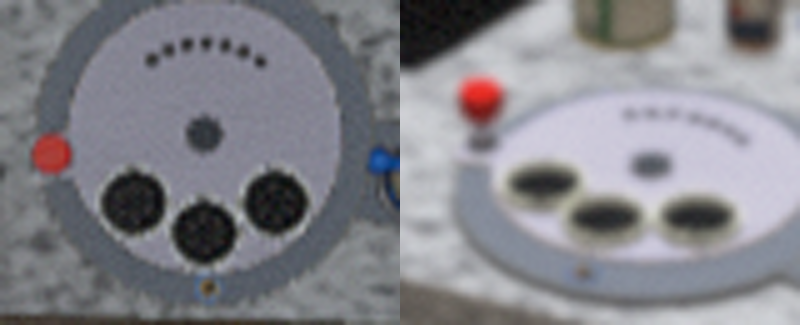

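The plunger is home: the knob's height fell from 70 to 60 mm, and the pictures show it over the former green hole. Next is the nearest glass, C.

Emit:
step_arm(
  increments=[
    {"tx":-7.2,"ty":0,"tz":0,"ax":0,"ay":0,"az":8.35,"claw":0.73},
    {"tx":-7.2,"ty":0,"tz":0,"ax":0,"ay":0,"az":8.35,"claw":0.73},
    {"tx":-7.2,"ty":0,"tz":0,"ax":0,"ay":0,"az":8.35,"claw":0.73},
    {"tx":-7.2,"ty":0,"tz":0,"ax":0,"ay":0,"az":8.35,"claw":0.73},
    {"tx":-7.2,"ty":0,"tz":0,"ax":0,"ay":0,"az":8.35,"claw":0.73},
    {"tx":-7.2,"ty":0,"tz":0,"ax":0,"ay":0,"az":8.35,"claw":0.73},
    {"tx":-7.2,"ty":0,"tz":0,"ax":0,"ay":0,"az":8.35,"claw":0.73},
    {"tx":-7.2,"ty":0,"tz":0,"ax":0,"ay":0,"az":8.35,"claw":0.73},
    {"tx":-7.2,"ty":0,"tz":0,"ax":0,"ay":0,"az":8.35,"claw":0.73},
    {"tx":-7.0,"ty":-2,"tz":0,"ax":0,"ay":0,"az":8.35,"claw":0.73},
    {"tx":0,"ty":0,"tz":0,"ax":0,"ay":0,"az":0,"claw":0.73},
  ],
  newtons=15,
)

```text
time_s: 8.45
tcp_pos: [0.4398, 0.2101, 0.1607]
eef_rot: [180.0, -0.0, -88.6]
contact_force: [-0.2, -0.3, 0.2]
gripper_width: 0.0757
```

```bash
python3 - <<'E'
from m import *
c=cap('top');s=cap('side')
print(r.get_state()['tcp_pos'])
im=c['image']; print('fryer edge',ray(c,*uv(265,90),.2).round(3),'handle',[ray(c,*uv(*q),.155).round(3).tolist() for q in((118,130),(172,135),(130,75))])
for q in((38,170),(325,205),(305,310),(25,268)): print('traycorner',ray(c,*uv(*q),.016).round(4))
g=cv2.GaussianBlur(cv2.cvtColor(cv2.resize(im[185:275,150:350],None,fx=4,fy=4,interpolation=cv2.INTER_CUBIC),cv2.COLOR_BGR2GRAY),(0,0),2)
C=cv2.HoughCircles(g,cv2.HOUGH_GRADIENT,1,60,param1=60,param2=18,minRadius=20,maxRadius=32)
for x,y,q in C[0]:
    if x<300: print('hough',x,y,q,ray(c,*uv(x,y),.060).round(4))
cv2.imwrite('pics/s6.png',cv2.resize(s['image'][195:285,110:270],None,fx=4.5,fy=4.5,interpolation=cv2.INTER_CUBIC))
E
```

```text
[0.4405888  0.21078916 0.16077207]
fryer edge [0.582 0.203 0.2  ] handle [[0.548, 0.333, 0.155], [0.545, 0.287, 0.155], [0.596, 0.325, 0.155]]
traycorner [0.5175 0.4327 0.016 ]
traycorner [0.4918 0.166  0.016 ]
traycorner [0.3948 0.1813 0.016 ]
traycorner [0.4269 0.4406 0.016 ]
```

View pics/s6.png

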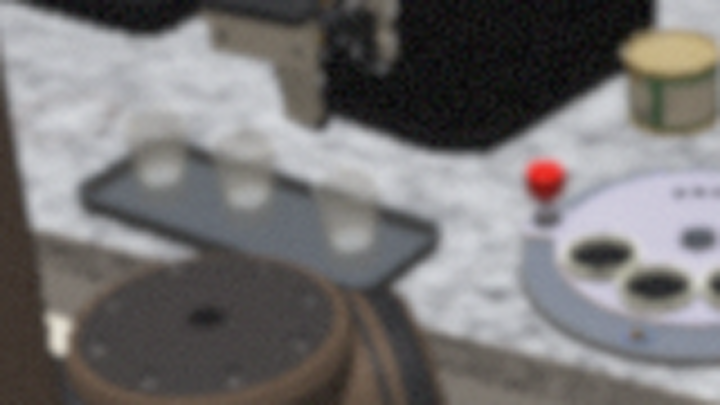

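```bash
python3 - <<'E'
from m import *
c=cap('top');s=cap('side')
f=lambda x,y:(110+(x+.5)/4.5-.5,195+(y+.5)/4.5-.5)
for n,rim,sol in(('C',(347,188),(352,238)),('B',(245,149),(247,193)),('A',(158,128),(160,176))):
    print(n,'rim',ray(s,*f(*rim),.066).round(4),'base-solid mid',ray(s,*f(*sol),.014).round(4))
print(r.get_state()['tcp_pos'])
E
```

```text
C rim [0.4354 0.2115 0.066 ] base-solid mid [0.4509 0.2216 0.014 ]
B rim [0.4537 0.308  0.066 ] base-solid mid [0.4744 0.326  0.014 ]
A rim [0.4547 0.3837 0.066 ] base-solid mid [0.4696 0.3997 0.014 ]
[0.44072563 0.21111898 0.16064309]
```

Emit:
step_arm(
  increments=[
    {"tx":0.5,"ty":4,"tz":-30,"ax":0,"ay":0,"az":0,"claw":0.73},
    {"tx":0,"ty":0,"tz":-30,"ax":0,"ay":0,"az":0,"claw":0.73},
    {"tx":0,"ty":0,"tz":-28,"ax":0,"ay":0,"az":0,"claw":0.73},
    {"tx":0,"ty":0,"tz":-20,"ax":0,"ay":0,"az":0,"claw":0.73},
    {"tx":0,"ty":0,"tz":0,"ax":0,"ay":0,"az":0,"claw":0.73},
    {"tx":0,"ty":0,"tz":0,"ax":0,"ay":0,"az":0,"claw":-1},
    {"tx":0,"ty":0,"tz":0,"ax":0,"ay":0,"az":0,"claw":-1},
    {"tx":0,"ty":0,"tz":0,"ax":0,"ay":0,"az":0,"claw":-1},
    {"tx":0,"ty":0,"tz":0,"ax":0,"ay":0,"az":0,"claw":-1},
    {"tx":0,"ty":0,"tz":0,"ax":0,"ay":0,"az":0,"claw":-1},
  ],
  newtons=10,
)

```text
time_s: 9.65
tcp_pos: [0.4414, 0.2159, 0.0534]
eef_rot: [-179.9, 0.1, -88.6]
contact_force: [-0.1, -0.1, 2.6]
gripper_width: 0.046
```

Emit:
step_arm(
  increments=[
    {"tx":0,"ty":0,"tz":20,"ax":0,"ay":0,"az":0,"claw":-1},
    {"tx":0,"ty":0,"tz":35,"ax":0,"ay":0,"az":0,"claw":-1},
    {"tx":0,"ty":0,"tz":35,"ax":0,"ay":0,"az":0,"claw":-1},
    {"tx":4.5,"ty":-32,"tz":0,"ax":0,"ay":0,"az":5.1,"claw":-1},
    {"tx":4.5,"ty":-32,"tz":0,"ax":0,"ay":0,"az":5.1,"claw":-1},
    {"tx":4.5,"ty":-32,"tz":0,"ax":0,"ay":0,"az":5.1,"claw":-1},
    {"tx":4.5,"ty":-32,"tz":0,"ax":0,"ay":0,"az":5.1,"claw":-1},
    {"tx":4.5,"ty":-32,"tz":0,"ax":0,"ay":0,"az":5.1,"claw":-1},
    {"tx":4.5,"ty":-32,"tz":0,"ax":0,"ay":0,"az":5.1,"claw":-1},
    {"tx":4.5,"ty":-32,"tz":0,"ax":0,"ay":0,"az":5.1,"claw":-1},
    {"tx":4.5,"ty":-32,"tz":0,"ax":0,"ay":0,"az":5.1,"claw":-1},
  ],
  newtons=12,
)

```text
time_s: 10.75
tcp_pos: [0.4767, -0.0419, 0.1428]
eef_rot: [-180.0, -0.0, -47.6]
contact_force: [1.1, 0.9, -0.6]
gripper_width: 0.0458
```

Emit:
step_arm(
  increments=[
    {"tx":4,"ty":-30,"tz":0,"ax":0,"ay":0,"az":5.2,"claw":-1},
    {"tx":0,"ty":0,"tz":0,"ax":0,"ay":0,"az":0,"claw":-1},
    {"tx":0,"ty":0,"tz":0,"ax":0,"ay":0,"az":0,"claw":-1},
  ],
  newtons=12,
)

```text
time_s: 11.05
tcp_pos: [0.4805, -0.0712, 0.1425]
eef_rot: [180.0, 0.0, -42.8]
contact_force: [-0.8, 0.2, -0.8]
gripper_width: 0.0462
```

Emit:
step_arm(
  increments=[
    {"tx":1,"ty":1,"tz":-20,"ax":0,"ay":0,"az":0,"claw":-1},
    {"tx":0,"ty":0,"tz":-20,"ax":0,"ay":0,"az":0,"claw":-1},
    {"tx":0,"ty":0,"tz":-15,"ax":0,"ay":0,"az":0,"claw":-1},
    {"tx":0,"ty":0,"tz":-6,"ax":0,"ay":0,"az":0,"claw":-1},
    {"tx":0,"ty":0,"tz":-4,"ax":0,"ay":0,"az":0,"claw":-1},
    {"tx":0,"ty":0,"tz":-1,"ax":0,"ay":0,"az":0,"claw":-1},
    {"tx":0,"ty":0,"tz":0,"ax":0,"ay":0,"az":0,"claw":-1},
  ],
  newtons=12,
)

```text
time_s: 11.75
tcp_pos: [0.4822, -0.0693, 0.077]
eef_rot: [-180.0, -0.0, -42.6]
contact_force: [-0.2, -0.2, -1.1]
gripper_width: 0.0462
```

Emit:
step_arm(
  increments=[
    {"tx":0,"ty":0,"tz":-2,"ax":0,"ay":0,"az":0,"claw":-1},
    {"tx":0,"ty":0,"tz":0,"ax":0,"ay":0,"az":0,"claw":-1},
    {"tx":0,"ty":0,"tz":0,"ax":0,"ay":0,"az":0,"claw":0.5},
    {"tx":0,"ty":0,"tz":0,"ax":0,"ay":0,"az":0,"claw":0.5},
    {"tx":0,"ty":0,"tz":0,"ax":0,"ay":0,"az":0,"claw":0.5},
    {"tx":0,"ty":0,"tz":20,"ax":0,"ay":0,"az":0,"claw":0.5},
    {"tx":0,"ty":0,"tz":40,"ax":0,"ay":0,"az":0,"claw":0.5},
    {"tx":0,"ty":0,"tz":30,"ax":0,"ay":0,"az":0,"claw":0.5},
    {"tx":-2,"ty":40,"tz":0,"ax":0,"ay":0,"az":1,"claw":0.5},
    {"tx":-2,"ty":40,"tz":0,"ax":0,"ay":0,"az":1,"claw":0.5},
    {"tx":-2,"ty":40,"tz":0,"ax":0,"ay":0,"az":1,"claw":0.5},
    {"tx":-2,"ty":40,"tz":0,"ax":0,"ay":0,"az":1,"claw":0.5},
  ],
  newtons=12,
)

```text
time_s: 12.95
tcp_pos: [0.4734, 0.0917, 0.1647]
eef_rot: [-180.0, -0.0, -38.6]
contact_force: [1.1, -0.7, 0.0]
gripper_width: 0.0655
```

```bash
python3 - <<'E'
from m import *
c=cap('top','t7');s=cap('side')
print(r.get_state()['tcp_pos'],r.get_state()['eef_rot'])
cv2.imwrite('pics/v7.png',np.hstack([cv2.resize(c['image'][200:270,150:320],None,fx=2.3,fy=2.3,interpolation=cv2.INTER_CUBIC),cv2.resize(s['image'][205:275,130:300],None,fx=2.3,fy=2.3,interpolation=cv2.INTER_CUBIC)]))
E
```

```text
[0.47405708 0.09396089 0.16474725] [-1.79938220e+02 -1.75968147e-02 -3.83888806e+01]
```

View pics/v7.png

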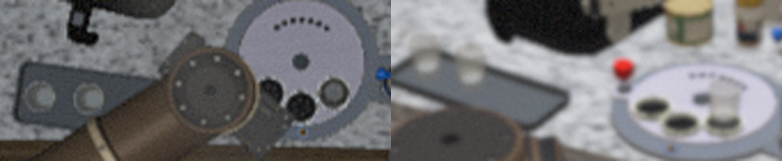

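Glass C stands upright in nest 3 (top crop (333,93), side (724,105)), and the tray is unmoved. Now glass B.

Emit:
step_arm(
  increments=[
    {"tx":-1.8,"ty":37,"tz":0,"ax":0,"ay":0,"az":1.4,"claw":0.5},
    {"tx":-1.8,"ty":37,"tz":0,"ax":0,"ay":0,"az":1.4,"claw":0.5},
    {"tx":-1.8,"ty":37,"tz":0,"ax":0,"ay":0,"az":1.4,"claw":0.5},
    {"tx":-1.8,"ty":37,"tz":0,"ax":0,"ay":0,"az":1.4,"claw":0.5},
    {"tx":-1.8,"ty":37,"tz":0,"ax":0,"ay":0,"az":1.4,"claw":0.5},
    {"tx":-1.8,"ty":35,"tz":0,"ax":0,"ay":0,"az":1.4,"claw":0.5},
    {"tx":0,"ty":0,"tz":-30,"ax":0,"ay":0,"az":0,"claw":0.5},
    {"tx":0,"ty":0,"tz":-30,"ax":0,"ay":0,"az":0,"claw":0.5},
    {"tx":0,"ty":0,"tz":0,"ax":0,"ay":0,"az":0,"claw":0.5},
  ],
  newtons=10,
)

```text
time_s: 13.95
tcp_pos: [0.461, 0.3081, 0.1007]
eef_rot: [179.6, 0.1, -30.3]
contact_force: [-1.5, -0.5, 0.3]
gripper_width: 0.0656
```

Emit:
step_arm(
  increments=[
    {"tx":0,"ty":3,"tz":0,"ax":0,"ay":0,"az":0,"claw":0.5},
    {"tx":0,"ty":0,"tz":-25,"ax":0,"ay":0,"az":0,"claw":0.5},
    {"tx":0,"ty":0,"tz":-24,"ax":0,"ay":0,"az":0,"claw":0.5},
    {"tx":0,"ty":0,"tz":0,"ax":0,"ay":0,"az":0,"claw":0.5},
    {"tx":0,"ty":0,"tz":0,"ax":0,"ay":0,"az":0,"claw":-1},
    {"tx":0,"ty":0,"tz":0,"ax":0,"ay":0,"az":0,"claw":-1},
    {"tx":0,"ty":0,"tz":0,"ax":0,"ay":0,"az":0,"claw":-1},
    {"tx":0,"ty":0,"tz":0,"ax":0,"ay":0,"az":0,"claw":-1},
    {"tx":0,"ty":0,"tz":0,"ax":0,"ay":0,"az":0,"claw":-1},
  ],
  newtons=10,
)

```text
time_s: 14.85
tcp_pos: [0.4639, 0.3144, 0.0571]
eef_rot: [-179.8, -0.0, -30.2]
contact_force: [-0.3, -0.6, 7.2]
gripper_width: 0.0463
```

Emit:
step_arm(
  increments=[
    {"tx":0,"ty":0,"tz":20,"ax":0,"ay":0,"az":0,"claw":-1},
    {"tx":0,"ty":0,"tz":40,"ax":0,"ay":0,"az":0,"claw":-1},
    {"tx":0,"ty":0,"tz":40,"ax":0,"ay":0,"az":0,"claw":-1},
    {"tx":-0.6,"ty":-37,"tz":0,"ax":0,"ay":0,"az":-6.5,"claw":-1},
    {"tx":-0.6,"ty":-37,"tz":0,"ax":0,"ay":0,"az":-6.5,"claw":-1},
    {"tx":-0.6,"ty":-37,"tz":0,"ax":0,"ay":0,"az":-6.5,"claw":-1},
    {"tx":-0.6,"ty":-37,"tz":0,"ax":0,"ay":0,"az":-6.5,"claw":-1},
    {"tx":-0.6,"ty":-37,"tz":0,"ax":0,"ay":0,"az":-6.5,"claw":-1},
    {"tx":-0.6,"ty":-37,"tz":0,"ax":0,"ay":0,"az":-6.5,"claw":-1},
    {"tx":-0.6,"ty":-37,"tz":0,"ax":0,"ay":0,"az":-6.5,"claw":-1},
    {"tx":-0.6,"ty":-37,"tz":0,"ax":0,"ay":0,"az":-6.5,"claw":-1},
    {"tx":-0.6,"ty":-37,"tz":0,"ax":0,"ay":0,"az":-6.5,"claw":-1},
  ],
  newtons=12,
)

```text
time_s: 16.05
tcp_pos: [0.4572, -0.021, 0.1559]
eef_rot: [-180.0, 0.0, -89.0]
contact_force: [0.8, 0.6, 0.0]
gripper_width: 0.0463
```

Emit:
step_arm(
  increments=[
    {"tx":0,"ty":0,"tz":0,"ax":0,"ay":0,"az":0,"claw":-1},
    {"tx":0,"ty":0,"tz":0,"ax":0,"ay":0,"az":0,"claw":-1},
  ],
  newtons=12,
)

```text
time_s: 16.25
tcp_pos: [0.4575, -0.0203, 0.1558]
eef_rot: [-180.0, 0.0, -88.8]
contact_force: [0.3, 0.7, -0.3]
gripper_width: 0.0465
```

```bash
python3 - <<'E'
from m import *
s=cap('side')
print(r.get_state()['tcp_pos'],r.get_state()['eef_rot'])
cv2.imwrite('pics/v8.png',cv2.resize(s['image'][190:280,130:300],None,fx=4,fy=4,interpolation=cv2.INTER_CUBIC))
E
```

```text
[ 0.45765467 -0.01963674  0.15577014] [-1.79976664e+02  1.52921128e-02 -8.87324779e+01]
```

View pics/v8.png

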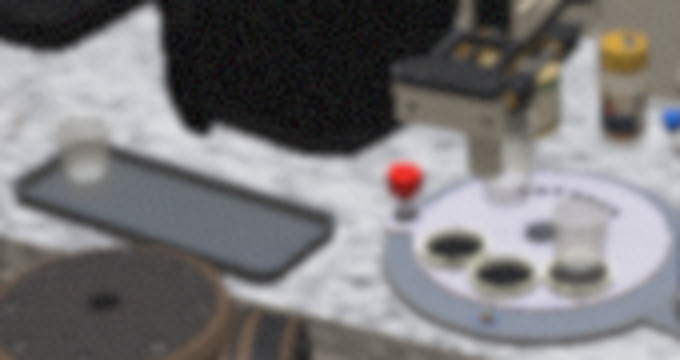

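Glass B is held upright over nest 2, glass C sits in nest 3, and A is still on the tray.

Emit:
step_arm(
  increments=[
    {"tx":0.6,"ty":1,"tz":-25,"ax":0,"ay":0,"az":0,"claw":-1},
    {"tx":0,"ty":0,"tz":-25,"ax":0,"ay":0,"az":0,"claw":-1},
    {"tx":0,"ty":0,"tz":-14,"ax":0,"ay":0,"az":0,"claw":-1},
    {"tx":0,"ty":0,"tz":-7,"ax":0,"ay":0,"az":0,"claw":-1},
    {"tx":0,"ty":0,"tz":-4,"ax":0,"ay":0,"az":0,"claw":-1},
    {"tx":0,"ty":0,"tz":0,"ax":0,"ay":0,"az":0,"claw":-1},
    {"tx":0,"ty":0,"tz":0,"ax":0,"ay":0,"az":0,"claw":-1},
  ],
  newtons=12,
)

```text
time_s: 17.0
tcp_pos: [0.4588, -0.0182, 0.0812]
eef_rot: [-179.9, 0.0, -88.7]
contact_force: [0.0, -0.0, 0.5]
gripper_width: 0.0464
```

Emit:
step_arm(
  increments=[
    {"tx":0,"ty":0,"tz":-2,"ax":0,"ay":0,"az":0,"claw":-1},
    {"tx":0,"ty":0,"tz":-1,"ax":0,"ay":0,"az":0,"claw":-1},
    {"tx":0,"ty":0,"tz":0,"ax":0,"ay":0,"az":0,"claw":-1},
  ],
  newtons=12,
)

```text
time_s: 17.3
tcp_pos: [0.4596, -0.0186, 0.079]
eef_rot: [-179.8, 0.0, -88.7]
contact_force: [-1.4, -1.0, 9.2]
gripper_width: 0.0463
```

Emit:
step_arm(
  increments=[
    {"tx":0,"ty":0,"tz":0,"ax":0,"ay":0,"az":0,"claw":0.5},
    {"tx":0,"ty":0,"tz":0,"ax":0,"ay":0,"az":0,"claw":0.5},
    {"tx":0,"ty":0,"tz":0,"ax":0,"ay":0,"az":0,"claw":0.5},
    {"tx":0,"ty":0,"tz":20,"ax":0,"ay":0,"az":0,"claw":0.5},
    {"tx":0,"ty":0,"tz":35,"ax":0,"ay":0,"az":0,"claw":0.5},
    {"tx":0,"ty":0,"tz":30,"ax":0,"ay":0,"az":0,"claw":0.5},
    {"tx":0.4,"ty":37,"tz":0,"ax":0,"ay":0,"az":5.5,"claw":0.5},
    {"tx":0.4,"ty":37,"tz":0,"ax":0,"ay":0,"az":5.5,"claw":0.5},
    {"tx":0.4,"ty":37,"tz":0,"ax":0,"ay":0,"az":5.5,"claw":0.5},
    {"tx":0.4,"ty":37,"tz":0,"ax":0,"ay":0,"az":5.5,"claw":0.5},
    {"tx":0.4,"ty":37,"tz":0,"ax":0,"ay":0,"az":5.5,"claw":0.5},
    {"tx":0.4,"ty":37,"tz":0,"ax":0,"ay":0,"az":5.5,"claw":0.5},
  ],
  newtons=10,
)

```text
time_s: 18.5
tcp_pos: [0.4603, 0.2049, 0.1626]
eef_rot: [-180.0, 0.0, -55.5]
contact_force: [2.3, -0.8, 0.6]
gripper_width: 0.0655
```

Emit:
step_arm(
  increments=[
    {"tx":0.4,"ty":37,"tz":0,"ax":0,"ay":0,"az":5.5,"claw":0.5},
    {"tx":0.4,"ty":37,"tz":0,"ax":0,"ay":0,"az":5.5,"claw":0.5},
    {"tx":0.4,"ty":37,"tz":0,"ax":0,"ay":0,"az":5.5,"claw":0.5},
    {"tx":0.4,"ty":37,"tz":0,"ax":0,"ay":0,"az":5.5,"claw":0.5},
    {"tx":0.4,"ty":37,"tz":0,"ax":0,"ay":0,"az":5.5,"claw":0.5},
    {"tx":0,"ty":0,"tz":0,"ax":0,"ay":0,"az":0,"claw":0.5},
    {"tx":0,"ty":0,"tz":0,"ax":0,"ay":0,"az":0,"claw":0.5},
  ],
  newtons=10,
)

```text
time_s: 19.2
tcp_pos: [0.4621, 0.3889, 0.1617]
eef_rot: [179.9, 0.0, -28.2]
contact_force: [0.5, -1.0, -0.4]
gripper_width: 0.0657
```

```bash
python3 - <<'E'
from m import *
c=cap('top');s=cap('side')
P=cloud(c); m=(P[...,2]>.05)&(P[...,2]<.085)&(P[...,1]>.15)&(P[...,1]<.5)&(P[...,0]>.3)&(P[...,0]<.52)
print(P[m].mean(0),m.sum())
b=s['image'];print(r.get_state()['tcp_pos'],r.get_state()['eef_rot'])
cv2.imwrite('pics/v9.png',cv2.resize(s['image'][190:280,130:300],None,fx=4,fy=4,interpolation=cv2.INTER_CUBIC))
E
```

```text
[0.48416204 0.37792812 0.06357515] 27
[0.46236234 0.38767369 0.16220718] [ 1.79941796e+02  1.22887027e-02 -2.82835731e+01]
```

View pics/v9.png

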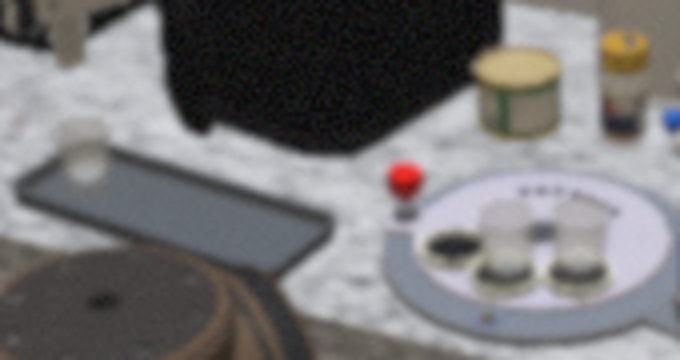

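Glasses B and C stand in nests 2 and 3, and A has not moved on the tray. Picking up A.

Emit:
step_arm(
  increments=[
    {"tx":0.5,"ty":4,"tz":-30,"ax":0,"ay":0,"az":0,"claw":0.5},
    {"tx":0,"ty":0,"tz":-30,"ax":0,"ay":0,"az":0,"claw":0.5},
    {"tx":0,"ty":0,"tz":-28,"ax":0,"ay":0,"az":0,"claw":0.5},
    {"tx":0,"ty":0,"tz":-20,"ax":0,"ay":0,"az":0,"claw":0.5},
    {"tx":0,"ty":0,"tz":0,"ax":0,"ay":0,"az":0,"claw":0.5},
    {"tx":0,"ty":0,"tz":0,"ax":0,"ay":0,"az":0,"claw":0.5},
    {"tx":0,"ty":0,"tz":0,"ax":0,"ay":0,"az":0,"claw":-1},
    {"tx":0,"ty":0,"tz":0,"ax":0,"ay":0,"az":0,"claw":-1},
    {"tx":0,"ty":0,"tz":0,"ax":0,"ay":0,"az":0,"claw":-1},
    {"tx":0,"ty":0,"tz":0,"ax":0,"ay":0,"az":0,"claw":-1},
    {"tx":0,"ty":0,"tz":0,"ax":0,"ay":0,"az":0,"claw":-1},
  ],
  newtons=10,
)

```text
time_s: 20.4
tcp_pos: [0.4632, 0.3925, 0.055]
eef_rot: [-180.0, -0.0, -28.2]
contact_force: [-1.5, -0.7, 3.3]
gripper_width: 0.0378
```

Emit:
step_arm(
  increments=[
    {"tx":0,"ty":0,"tz":0,"ax":0,"ay":0,"az":0,"claw":-1},
  ],
  newtons=10,
)

```text
time_s: 20.5
tcp_pos: [0.4632, 0.3925, 0.0549]
eef_rot: [-180.0, -0.0, -28.2]
contact_force: [-0.6, -0.5, 2.4]
gripper_width: 0.038
```

```bash
python3 - <<'E'
from m import *
s=cap('side');c=cap('top')
print(r.get_state()['tcp_pos'],r.get_state()['contact_force'])
cv2.imwrite('pics/v10.png',np.hstack([cv2.resize(s['image'][180:260,110:200],None,fx=4,fy=4,interpolation=cv2.INTER_CUBIC),cv2.resize(c['image'][200:280,145:235],None,fx=4,fy=4,interpolation=cv2.INTER_CUBIC)]))
E
```

```text
[0.46317622 0.39255691 0.05488986] [-1.97898997 -0.8144942   4.63472121]
```

View pics/v10.png

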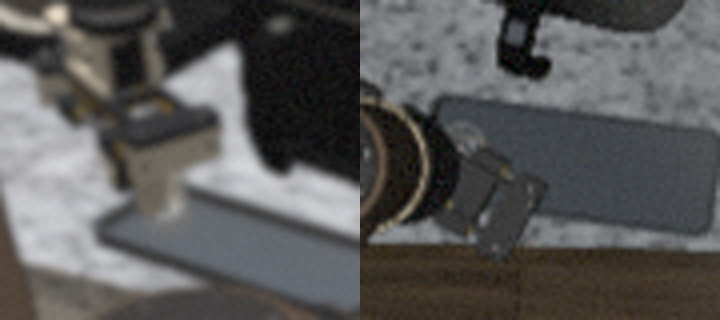

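The tray was knocked before I descended. Its top-left corner went from (159.5,227.5) to (164,225), and glass A is now at pixel (171,235), so the jaws pinched only its edge. The depth reading of (0.484, 0.378) had already shown this. I'll open and slide along the pads onto the glass.

Emit:
step_arm(
  increments=[
    {"tx":0,"ty":0,"tz":0,"ax":0,"ay":0,"az":0,"claw":0.55},
    {"tx":0,"ty":0,"tz":0,"ax":0,"ay":0,"az":0,"claw":0.55},
    {"tx":0,"ty":0,"tz":0,"ax":0,"ay":0,"az":0,"claw":0.55},
    {"tx":0,"ty":0,"tz":0,"ax":0,"ay":0,"az":0,"claw":0.55},
  ],
  newtons=10,
)

```text
time_s: 21.0
tcp_pos: [0.4631, 0.3924, 0.0544]
eef_rot: [180.0, 0.0, -28.2]
contact_force: [-0.4, 0.2, -0.1]
gripper_width: 0.0637
```

```bash
python3 - <<'E'
from m import *
c=cap('top')
print('rim',ray(c,171,234.7,.066).round(4))
P=cloud(c); m=(P[...,2]>.058)&(P[...,2]<.072)&(P[...,1]>.15)&(P[...,1]<.5)&(P[...,0]>.3)&(P[...,0]<.52); print(P[m].mean(0).round(4),m.sum())
print(r.get_state()['tcp_pos'],r.get_state()['gripper_width'],r.get_state()['contact_force'])
E
```

```text
rim [0.4895 0.377  0.066 ]
[0.485  0.3699 0.0648] 13
[0.46315086 0.39236199 0.05437507] 0.06578547106632152 [ 0.60868149  0.17495872 -0.46953992]
```

Emit:
step_arm(
  increments=[
    {"tx":5.5,"ty":-3,"tz":0,"ax":0,"ay":0,"az":0,"claw":0.55},
    {"tx":5.5,"ty":-3,"tz":0,"ax":0,"ay":0,"az":0,"claw":0.55},
    {"tx":5.5,"ty":-3,"tz":0,"ax":0,"ay":0,"az":0,"claw":0.55},
    {"tx":5.5,"ty":-3,"tz":0,"ax":0,"ay":0,"az":0,"claw":0.55},
    {"tx":0,"ty":0,"tz":0,"ax":0,"ay":0,"az":0,"claw":0.55},
    {"tx":0,"ty":0,"tz":0,"ax":0,"ay":0,"az":0,"claw":-1},
    {"tx":0,"ty":0,"tz":0,"ax":0,"ay":0,"az":0,"claw":-1},
    {"tx":0,"ty":0,"tz":0,"ax":0,"ay":0,"az":0,"claw":-1},
    {"tx":0,"ty":0,"tz":0,"ax":0,"ay":0,"az":0,"claw":-1},
    {"tx":0,"ty":0,"tz":0,"ax":0,"ay":0,"az":0,"claw":-1},
  ],
  newtons=10,
)

```text
time_s: 22.05
tcp_pos: [0.485, 0.3805, 0.0546]
eef_rot: [180.0, 0.0, -28.2]
contact_force: [0.6, 0.4, -0.6]
gripper_width: 0.0463
```

Emit:
step_arm(
  increments=[
    {"tx":0,"ty":0,"tz":20,"ax":0,"ay":0,"az":0,"claw":-1},
    {"tx":0,"ty":0,"tz":40,"ax":0,"ay":0,"az":0,"claw":-1},
    {"tx":0,"ty":0,"tz":40,"ax":0,"ay":0,"az":0,"claw":-1},
    {"tx":-0.5,"ty":-26.7,"tz":0,"ax":0,"ay":0,"az":-8.2,"claw":-1},
    {"tx":-0.5,"ty":-26.7,"tz":0,"ax":0,"ay":0,"az":-8.2,"claw":-1},
    {"tx":-0.5,"ty":-26.7,"tz":0,"ax":0,"ay":0,"az":-8.2,"claw":-1},
    {"tx":-0.5,"ty":-26.7,"tz":0,"ax":0,"ay":0,"az":-8.2,"claw":-1},
    {"tx":-0.5,"ty":-26.7,"tz":0,"ax":0,"ay":0,"az":-8.2,"claw":-1},
    {"tx":-0.5,"ty":-26.7,"tz":0,"ax":0,"ay":0,"az":-8.2,"claw":-1},
    {"tx":-0.5,"ty":-26.7,"tz":0,"ax":0,"ay":0,"az":-8.2,"claw":-1},
    {"tx":-0.5,"ty":-26.7,"tz":0,"ax":0,"ay":0,"az":-8.2,"claw":-1},
    {"tx":-0.5,"ty":-26.7,"tz":0,"ax":0,"ay":0,"az":-8.2,"claw":-1},
  ],
  newtons=12,
)

```text
time_s: 23.25
tcp_pos: [0.4804, 0.1392, 0.1547]
eef_rot: [-180.0, 0.0, -102.4]
contact_force: [0.2, 0.8, -1.2]
gripper_width: 0.0458
```

Emit:
step_arm(
  increments=[
    {"tx":-0.5,"ty":-26.7,"tz":0,"ax":0,"ay":0,"az":-8.2,"claw":-1},
    {"tx":-0.5,"ty":-26.7,"tz":0,"ax":0,"ay":0,"az":-8.2,"claw":-1},
    {"tx":-0.5,"ty":-26.7,"tz":0,"ax":0,"ay":0,"az":-8.2,"claw":-1},
    {"tx":-0.5,"ty":-26.7,"tz":0,"ax":0,"ay":0,"az":-8.2,"claw":-1},
    {"tx":0,"ty":0,"tz":0,"ax":0,"ay":0,"az":0,"claw":-1},
    {"tx":0,"ty":0,"tz":0,"ax":0,"ay":0,"az":0,"claw":-1},
    {"tx":0,"ty":0,"tz":0,"ax":0,"ay":0,"az":0,"claw":-1},
  ],
  newtons=12,
)

```text
time_s: 23.95
tcp_pos: [0.4788, 0.0338, 0.1547]
eef_rot: [-180.0, 0.0, -134.7]
contact_force: [-0.8, 0.2, -0.1]
gripper_width: 0.0459
```

Emit:
step_arm(
  increments=[
    {"tx":0,"ty":0,"tz":-25,"ax":0,"ay":0,"az":0,"claw":-1},
    {"tx":0,"ty":0,"tz":-25,"ax":0,"ay":0,"az":0,"claw":-1},
    {"tx":0,"ty":0,"tz":-14,"ax":0,"ay":0,"az":0,"claw":-1},
    {"tx":0,"ty":0,"tz":-7,"ax":0,"ay":0,"az":0,"claw":-1},
    {"tx":0,"ty":0,"tz":-4,"ax":0,"ay":0,"az":0,"claw":-1},
    {"tx":0,"ty":0,"tz":-2,"ax":0,"ay":0,"az":0,"claw":-1},
    {"tx":0,"ty":0,"tz":0,"ax":0,"ay":0,"az":0,"claw":-1},
  ],
  newtons=12,
)

```text
time_s: 24.65
tcp_pos: [0.479, 0.0336, 0.0779]
eef_rot: [-180.0, 0.0, -134.8]
contact_force: [-0.1, -0.9, -1.1]
gripper_width: 0.0465
```

Emit:
step_arm(
  increments=[
    {"tx":0,"ty":0,"tz":-1.5,"ax":0,"ay":0,"az":0,"claw":-1},
    {"tx":0,"ty":0,"tz":0,"ax":0,"ay":0,"az":0,"claw":-1},
    {"tx":0,"ty":0,"tz":0,"ax":0,"ay":0,"az":0,"claw":0.5},
    {"tx":0,"ty":0,"tz":0,"ax":0,"ay":0,"az":0,"claw":0.5},
    {"tx":0,"ty":0,"tz":0,"ax":0,"ay":0,"az":0,"claw":0.5},
    {"tx":0,"ty":0,"tz":20,"ax":0,"ay":0,"az":0,"claw":0.5},
    {"tx":0,"ty":0,"tz":40,"ax":0,"ay":0,"az":0,"claw":0.5},
    {"tx":11,"ty":20,"tz":20,"ax":0,"ay":0,"az":-8.2,"claw":0.4},
    {"tx":11,"ty":20,"tz":0,"ax":0,"ay":0,"az":-8.2,"claw":0.4},
    {"tx":11,"ty":20,"tz":0,"ax":0,"ay":0,"az":-8.2,"claw":0.4},
    {"tx":0,"ty":0,"tz":0,"ax":0,"ay":0,"az":-8.2,"claw":0.4},
    {"tx":0,"ty":0,"tz":0,"ax":0,"ay":0,"az":-4.5,"claw":0.4},
  ],
  newtons=12,
)

```text
time_s: 25.85
tcp_pos: [0.5118, 0.0939, 0.1559]
eef_rot: [-180.0, -0.0, -172.4]
contact_force: [-0.8, 0.0, -0.4]
gripper_width: 0.0611
```

```bash
python3 - <<'E'
from m import *
c=cap('top','t11');s=cap('side')
print(r.get_state()['tcp_pos'],r.get_state()['eef_rot'])
print([x for x in red(s) if 200<x[1][0]<260])
cv2.imwrite('pics/v11.png',np.hstack([cv2.resize(c['image'][205:270,150:310],None,fx=2.4,fy=2.4,interpolation=cv2.INTER_CUBIC),cv2.resize(s['image'][205:270,130:300],None,fx=2.4,fy=2.4,interpolation=cv2.INTER_CUBIC)]))
E
```

```text
[0.51158176 0.09345979 0.1559499 ] [-1.79997106e+02 -1.48177995e-02 -1.72177238e+02]
[([227, 231, 8, 8, 46], [230.65, 234.22])]
```

View pics/v11.png

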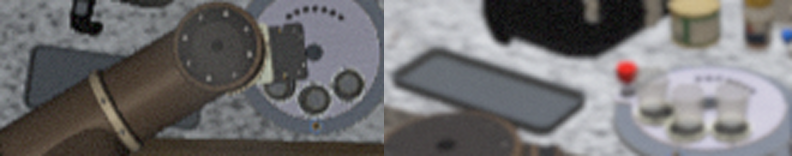

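All three glasses stand in nests (top (278,88), (313,100) and (347,85); side likewise), and the knob is unmoved. Now gripping and lifting the plunger.

Emit:
step_arm(
  increments=[
    {"tx":0,"ty":0,"tz":-30,"ax":0,"ay":0,"az":0,"claw":0.05},
    {"tx":0,"ty":0,"tz":-30,"ax":0,"ay":0,"az":0,"claw":0.05},
    {"tx":0,"ty":0,"tz":-20,"ax":0,"ay":0,"az":0,"claw":0.05},
    {"tx":0,"ty":0,"tz":-15,"ax":0,"ay":0,"az":0,"claw":0.05},
    {"tx":0,"ty":0,"tz":0,"ax":0,"ay":0,"az":0,"claw":0.05},
    {"tx":0,"ty":0,"tz":0,"ax":0,"ay":0,"az":0,"claw":-1},
    {"tx":0,"ty":0,"tz":0,"ax":0,"ay":0,"az":0,"claw":-1},
    {"tx":0,"ty":0,"tz":0,"ax":0,"ay":0,"az":0,"claw":-1},
    {"tx":0,"ty":0,"tz":0,"ax":0,"ay":0,"az":0,"claw":-1},
  ],
  newtons=25,
)

```text
time_s: 26.85
tcp_pos: [0.5123, 0.094, 0.0621]
eef_rot: [179.9, 0.1, -172.1]
contact_force: [-0.6, 3.3, 4.0]
gripper_width: 0.028
```

Emit:
step_arm(
  increments=[
    {"tx":0,"ty":0,"tz":5,"ax":0,"ay":0,"az":0,"claw":-1},
    {"tx":0,"ty":0,"tz":5,"ax":0,"ay":0,"az":0,"claw":-1},
    {"tx":0,"ty":0,"tz":4.5,"ax":0,"ay":0,"az":0,"claw":-1},
    {"tx":0,"ty":0,"tz":0,"ax":0,"ay":0,"az":0,"claw":-1},
    {"tx":0,"ty":0,"tz":0,"ax":0,"ay":0,"az":0,"claw":-1},
  ],
  newtons=25,
)

```text
time_s: 27.35
tcp_pos: [0.5119, 0.0939, 0.0759]
eef_rot: [180.0, 0.1, -172.1]
contact_force: [-0.1, 5.2, -4.2]
gripper_width: 0.0281
```

```bash
python3 - <<'E'
from m import *
s=cap('side'); print([x for x in red(s) if 200<x[1][0]<260], r.get_state()['tcp_pos'])
E
```

```text
[([226, 227, 9, 8, 62], [229.95, 230.32])] [0.51193781 0.09389236 0.07582781]
```

Emit:
step_arm(
  increments=[
    {"tx":-8.8,"ty":-1.9,"tz":0,"ax":0,"ay":0,"az":4.6,"claw":-1},
    {"tx":-8.6,"ty":-2.6,"tz":0,"ax":0,"ay":0,"az":4.6,"claw":-1},
    {"tx":-8.4,"ty":-3.3,"tz":0,"ax":0,"ay":0,"az":4.6,"claw":-1},
    {"tx":-8.1,"ty":-3.9,"tz":0,"ax":0,"ay":0,"az":4.6,"claw":-1},
    {"tx":-7.8,"ty":-4.6,"tz":0,"ax":0,"ay":0,"az":4.6,"claw":-1},
    {"tx":-7.4,"ty":-5.2,"tz":0,"ax":0,"ay":0,"az":4.6,"claw":-1},
    {"tx":-6.9,"ty":-5.8,"tz":0,"ax":0,"ay":0,"az":4.6,"claw":-1},
    {"tx":-6.4,"ty":-6.3,"tz":0,"ax":0,"ay":0,"az":4.6,"claw":-1},
    {"tx":-5.9,"ty":-6.8,"tz":0,"ax":0,"ay":0,"az":4.6,"claw":-1},
    {"tx":0,"ty":0,"tz":0,"ax":0,"ay":0,"az":0,"claw":-1},
  ],
  newtons=25,
)

```text
time_s: 28.4
tcp_pos: [0.4428, 0.052, 0.0758]
eef_rot: [-180.0, -0.0, -130.7]
contact_force: [-0.1, 1.7, -4.4]
gripper_width: 0.0277
```

Emit:
step_arm(
  increments=[
    {"tx":-5.3,"ty":-7.3,"tz":0,"ax":0,"ay":0,"az":4.6,"claw":-1},
    {"tx":-4.7,"ty":-7.7,"tz":0,"ax":0,"ay":0,"az":4.6,"claw":-1},
    {"tx":-4.1,"ty":-8,"tz":0,"ax":0,"ay":0,"az":4.6,"claw":-1},
    {"tx":-3.5,"ty":-8.3,"tz":0,"ax":0,"ay":0,"az":4.6,"claw":-1},
    {"tx":-2.8,"ty":-8.6,"tz":0,"ax":0,"ay":0,"az":4.6,"claw":-1},
    {"tx":-2.1,"ty":-8.8,"tz":0,"ax":0,"ay":0,"az":4.6,"claw":-1},
    {"tx":-1.4,"ty":-8.9,"tz":0,"ax":0,"ay":0,"az":4.6,"claw":-1},
    {"tx":-0.5,"ty":-6,"tz":0,"ax":0,"ay":0,"az":3,"claw":-1},
    {"tx":0,"ty":0,"tz":0,"ax":0,"ay":0,"az":0,"claw":-1},
    {"tx":0,"ty":0,"tz":0,"ax":0,"ay":0,"az":0,"claw":-1},
  ],
  newtons=25,
)

```text
time_s: 29.4
tcp_pos: [0.4196, -0.0105, 0.0758]
eef_rot: [-180.0, 0.0, -95.7]
contact_force: [3.8, 1.0, -4.1]
gripper_width: 0.0277
```

Emit:
step_arm(
  increments=[
    {"tx":-0.5,"ty":-6,"tz":0,"ax":0,"ay":0,"az":3,"claw":-1},
    {"tx":0,"ty":-5.4,"tz":0,"ax":0,"ay":0,"az":2.9,"claw":-1},
    {"tx":0,"ty":0,"tz":0,"ax":0,"ay":0,"az":0,"claw":-1},
    {"tx":0,"ty":0,"tz":0,"ax":0,"ay":0,"az":0,"claw":-1},
  ],
  newtons=25,
)

```text
time_s: 29.8
tcp_pos: [0.4196, -0.0216, 0.0759]
eef_rot: [-179.9, 0.0, -89.7]
contact_force: [5.2, 0.5, -4.5]
gripper_width: 0.028
```

```bash
python3 - <<'E'
from m import *
c=cap('top');s=cap('side')
print(r.get_state()['tcp_pos'],[x for x in red(s) if 200<x[1][0]<290])
for z in(.059,.069,.073): print(z,proj(s,[.4181,-.0219,z]))
P=cloud(c); m=(P[...,2]>.075)&(P[...,2]<.1)&(P[...,1]>-.13)&(P[...,1]<.02)&(P[...,0]>.43)&(P[...,0]<.65)
n,l,st,ce=cv2.connectedComponentsWithStats(m.astype(np.uint8))
for i in range(1,n):
  if st[i][4]>12: p=ray(c,*(st[i][:2]+(st[i][2:4]-1)/2),.088); print(st[i].tolist(),p.round(4),pol(p,AX),pol(P[l==i].mean(0),AX))
E
```

```text
[ 0.41956788 -0.02151655  0.07591959] [([251, 247, 5, 9, 33], [253.06, 250.82])]
0.059 (np.float64(251.48443793470346), np.float64(257.05045911544045))
0.069 (np.float64(251.41384737803318), np.float64(254.18915556166434))
0.073 (np.float64(251.38549433818648), np.float64(253.03989909592238))
[290, 207, 13, 14, 44] [ 0.5757 -0.0701  0.088 ] (np.float64(70.08334070096372), np.float64(-49.28930032340946)) (np.float64(71.38947417729506), np.float64(-48.13410340575984))
[295, 222, 13, 13, 40] [ 0.5244 -0.0891  0.088 ] (np.float64(72.26765155567182), np.float64(-94.44420010637727)) (np.float64(74.16220964757625), np.float64(-94.28664594420054))
[293, 238, 7, 11, 16] [ 0.4707 -0.0724  0.088 ] (np.float64(81.16209152800513), np.float64(-136.9601259655745)) (np.float64(81.72905907042727), np.float64(-132.25443880924269))
```

Emit:
step_arm(
  increments=[
    {"tx":0,"ty":0,"tz":-4,"ax":0,"ay":0,"az":0,"claw":-1},
    {"tx":0,"ty":0,"tz":-4,"ax":0,"ay":0,"az":0,"claw":-1},
    {"tx":0,"ty":0,"tz":-4,"ax":0,"ay":0,"az":0,"claw":-1},
    {"tx":0,"ty":0,"tz":-3,"ax":0,"ay":0,"az":0,"claw":-1},
    {"tx":0,"ty":0,"tz":0,"ax":0,"ay":0,"az":0,"claw":-1},
  ],
  newtons=10,
)

```text
time_s: 30.4
tcp_pos: [0.4196, -0.0218, 0.061]
eef_rot: [-179.9, -0.0, -89.7]
contact_force: [3.5, -2.0, 3.8]
gripper_width: 0.0284
```

```bash
python3 - <<'E'
from m import *
s=cap('side')
print(r.get_state()['tcp_pos'],[x for x in red(s) if 200<x[1][0]<290])
E
```

```text
[ 0.41956881 -0.02175813  0.06105857] [([251, 251, 5, 9, 34], [253.09, 254.97])]
```

Emit:
step_arm(
  increments=[
    {"tx":0,"ty":0,"tz":0,"ax":0,"ay":0,"az":0,"claw":0.1},
    {"tx":0,"ty":0,"tz":0,"ax":0,"ay":0,"az":0,"claw":0.1},
    {"tx":0,"ty":0,"tz":0,"ax":0,"ay":0,"az":0,"claw":0.1},
    {"tx":0,"ty":0,"tz":30,"ax":0,"ay":0,"az":0,"claw":0.1},
    {"tx":0,"ty":0,"tz":40,"ax":0,"ay":0,"az":0,"claw":0.1},
    {"tx":0,"ty":0,"tz":40,"ax":0,"ay":0,"az":0,"claw":-1},
    {"tx":0,"ty":0,"tz":40,"ax":0,"ay":0,"az":0,"claw":-1},
    {"tx":0,"ty":0,"tz":30,"ax":0,"ay":0,"az":0,"claw":-1},
    {"tx":0,"ty":0,"tz":0,"ax":0,"ay":0,"az":0,"claw":-1},
  ],
  newtons=10,
)

```text
time_s: 31.35
tcp_pos: [0.42, -0.0217, 0.2444]
eef_rot: [-179.6, 0.1, -89.6]
contact_force: [-0.2, -0.3, -1.4]
gripper_width: 0.0217
```

```bash
cat >> m.py <<'E'
def nozz(c,s):
    out=[]
    for cc,box in((c,(300,220,350,250)),(s,(285,205,335,235))):
        h=cv2.cvtColor(cc['image'],cv2.COLOR_BGR2HSV); m=cv2.inRange(h,(100,130,60),(125,255,255)); k=np.zeros_like(m); x0,y0,x1,y1=box; k[y0:y1,x0:x1]=m[y0:y1,x0:x1]
        k=cv2.morphologyEx(k,cv2.MORPH_OPEN,np.ones((4,4),np.uint8)) ; n,l,st,ce=cv2.connectedComponentsWithStats(k)
        if n<2: return None
        i=1+st[1:,4].argmax(); out.append((st[i].tolist(),ce[i]))
    return out
E
python3 - <<'E'
from m import *
c=cap('top');s=cap('side','s12')
print(r.get_state()['tcp_pos'],[x for x in red(s) if 200<x[1][0]<290],[x for x in red(c) if 240<x[1][0]<300])
rt=[x[1] for x in red(c) if 260<x[1][0]<300];rs=[x[1] for x in red(s) if 240<x[1][0]<270]
if rt and rs: p=tri(c,rt[0],s,rs[0]); print('knob',p.round(4),pol(p,AX))
N=nozz(c,s); print(N); p=tri(c,N[0][1],s,N[1][1]); print('noz',p.round(4),ray(c,*N[0][1],.180).round(4)); P=cloud(c);u,v=N[0][1].round().astype(int);print(P[v-1:v+2,u-1:u+2,2].round(3))
E
```

```text
[ 0.4179961 -0.0220293  0.2405823] [([247, 254, 8, 8, 38], [250.5, 256.89])] []
[([326, 231, 9, 9, 71], array([329.98591549, 235.1971831 ])), ([308, 218, 10, 8, 70], array([312.61428571, 221.35714286]))]
noz [ 0.4985 -0.182   0.1743] [ 0.4987 -0.1822  0.18  ]
[[0.181 0.18  0.183]
 [0.188 0.188 0.185]
 [0.178 0.183 0.186]]
```

The knob projects at the home height (v = 256.9 against 257.05 predicted), so it is locked at the spray stop. Moving to the nozzle at (0.500, -0.180).

Emit:
step_arm(
  increments=[
    {"tx":16.4,"ty":-31.6,"tz":0,"ax":0,"ay":0,"az":0,"claw":-1},
    {"tx":16.4,"ty":-31.6,"tz":0,"ax":0,"ay":0,"az":0,"claw":-1},
    {"tx":16.4,"ty":-31.6,"tz":0,"ax":0,"ay":0,"az":0,"claw":-1},
    {"tx":16.4,"ty":-31.6,"tz":0,"ax":0,"ay":0,"az":0,"claw":-1},
    {"tx":16.4,"ty":-31.6,"tz":0,"ax":0,"ay":0,"az":0,"claw":-1},
    {"tx":0,"ty":0,"tz":-15,"ax":0,"ay":0,"az":0,"claw":-1},
    {"tx":0,"ty":0,"tz":-15,"ax":0,"ay":0,"az":0,"claw":-1},
    {"tx":0,"ty":0,"tz":0,"ax":0,"ay":0,"az":0,"claw":-1},
    {"tx":0,"ty":0,"tz":0,"ax":0,"ay":0,"az":0,"claw":-1},
  ],
  newtons=10,
)

```text
time_s: 32.35
tcp_pos: [0.4998, -0.1801, 0.2096]
eef_rot: [179.8, -0.0, -89.6]
contact_force: [-0.4, -0.2, 0.4]
gripper_width: 0.0006
```

```bash
python3 - <<'E'
from m import *
c=cap('top');s=cap('side')
print(r.get_state()['tcp_pos'],r.get_state()['gripper_width'])
cv2.imwrite('pics/v13.png',np.hstack([cv2.resize(c['image'][195:265,250:350],None,fx=4,fy=4,interpolation=cv2.INTER_CUBIC),cv2.resize(s['image'][195:265,235:335],None,fx=4,fy=4,interpolation=cv2.INTER_CUBIC)]))
E
```

```text
[ 0.50056899 -0.17989062  0.21081682] 0.0005113592159118941
```

View pics/v13.png

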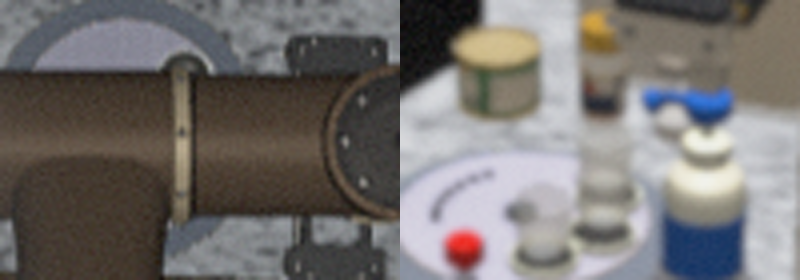

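The side view shows the closed fingers right over the blue cap (700,100), with the glasses upright in their nests and the knob low. Pressing.

Emit:
step_arm(
  increments=[
    {"tx":0,"ty":0,"tz":-8,"ax":0,"ay":0,"az":0,"claw":-1},
    {"tx":0,"ty":0,"tz":-4,"ax":0,"ay":0,"az":0,"claw":-1},
    {"tx":0,"ty":0,"tz":-4,"ax":0,"ay":0,"az":0,"claw":-1},
    {"tx":0,"ty":0,"tz":0,"ax":0,"ay":0,"az":0,"claw":-1},
  ],
  newtons=10,
)

```text
time_s: 32.85
tcp_pos: [0.501, -0.1799, 0.1948]
eef_rot: [-179.9, -0.0, -89.6]
contact_force: [1.2, 1.7, 4.9]
gripper_width: 0.0003
```

Emit:
step_arm(
  increments=[
    {"tx":0,"ty":0,"tz":-2,"ax":0,"ay":0,"az":0,"claw":-1},
    {"tx":0,"ty":0,"tz":-2,"ax":0,"ay":0,"az":0,"claw":-1},
    {"tx":0,"ty":0,"tz":0,"ax":0,"ay":0,"az":0,"claw":-1},
  ],
  newtons=10,
)

```text
time_s: 33.15
tcp_pos: [0.5011, -0.1799, 0.1912]
eef_rot: [-179.9, -0.0, -89.6]
contact_force: [1.0, 2.8, 7.5]
gripper_width: 0.0006
```

Emit:
step_arm(
  increments=[
    {"tx":0,"ty":0,"tz":-2,"ax":0,"ay":0,"az":0,"claw":-1},
    {"tx":0,"ty":0,"tz":-2,"ax":0,"ay":0,"az":0,"claw":-1},
    {"tx":0,"ty":0,"tz":0,"ax":0,"ay":0,"az":0,"claw":-1},
    {"tx":0,"ty":0,"tz":0,"ax":0,"ay":0,"az":0,"claw":-1},
  ],
  newtons=10,
)

```text
time_s: 33.55
tcp_pos: [0.5012, -0.18, 0.1898]
eef_rot: [-179.8, -0.0, -89.6]
contact_force: [-6.9, 6.9, 26.3]
gripper_width: 0.0006
```

Hit the hard stop at TCP 0.1898 with 26 N, so the nozzle is right down. Now up and back to the knob.

Emit:
step_arm(
  increments=[
    {"tx":0,"ty":0,"tz":10,"ax":0,"ay":0,"az":0,"claw":-1},
    {"tx":0,"ty":0,"tz":20,"ax":0,"ay":0,"az":0,"claw":-1},
    {"tx":0,"ty":0,"tz":28,"ax":0,"ay":0,"az":0,"claw":-1},
    {"tx":-16.4,"ty":31.6,"tz":0,"ax":0,"ay":0,"az":0,"claw":0.05},
    {"tx":-16.4,"ty":31.6,"tz":0,"ax":0,"ay":0,"az":0,"claw":0.05},
    {"tx":-16.4,"ty":31.6,"tz":0,"ax":0,"ay":0,"az":0,"claw":0.05},
    {"tx":-16.4,"ty":31.6,"tz":0,"ax":0,"ay":0,"az":0,"claw":0.05},
    {"tx":-16.4,"ty":31.6,"tz":0,"ax":0,"ay":0,"az":0,"claw":0.05},
    {"tx":0,"ty":0,"tz":0,"ax":0,"ay":0,"az":0,"claw":0.05},
    {"tx":0,"ty":0,"tz":0,"ax":0,"ay":0,"az":0,"claw":0.05},
  ],
  newtons=25,
)

```text
time_s: 34.55
tcp_pos: [0.4181, -0.0215, 0.2446]
eef_rot: [-180.0, 0.0, -89.5]
contact_force: [-0.3, 0.1, 0.5]
gripper_width: 0.045
```

```bash
python3 - <<'E'
from m import *
c=cap('top');s=cap('side')
print(r.get_state()['tcp_pos'],[x for x in red(s) if 200<x[1][0]<290]);print(nozz(c,s))
E
```

```text
[ 0.41854524 -0.0224557   0.24446601] [([278, 148, 13, 10, 38], [283.05, 153.53]), ([247, 254, 8, 7, 41], [250.71, 256.78])]
[([326, 232, 9, 8, 67], array([329.95522388, 235.44776119])), ([308, 218, 10, 8, 70], array([312.61428571, 221.35714286]))]
```

Nozzle is back up at the same pixel as before, and the knob is still home. Gripping and lifting it.

Emit:
step_arm(
  increments=[
    {"tx":0,"ty":0.5,"tz":-40,"ax":0,"ay":0,"az":0,"claw":0.05},
    {"tx":0,"ty":0,"tz":-40,"ax":0,"ay":0,"az":0,"claw":0.05},
    {"tx":0,"ty":0,"tz":-40,"ax":0,"ay":0,"az":0,"claw":0.05},
    {"tx":0,"ty":0,"tz":-35,"ax":0,"ay":0,"az":0,"claw":0.05},
    {"tx":0,"ty":0,"tz":-18,"ax":0,"ay":0,"az":0,"claw":0.05},
    {"tx":0,"ty":0,"tz":-10,"ax":0,"ay":0,"az":0,"claw":0.05},
    {"tx":0,"ty":0,"tz":0,"ax":0,"ay":0,"az":0,"claw":0.05},
    {"tx":0,"ty":0,"tz":0,"ax":0,"ay":0,"az":0,"claw":-1},
    {"tx":0,"ty":0,"tz":0,"ax":0,"ay":0,"az":0,"claw":-1},
    {"tx":0,"ty":0,"tz":0,"ax":0,"ay":0,"az":0,"claw":-1},
    {"tx":0,"ty":0,"tz":0,"ax":0,"ay":0,"az":0,"claw":-1},
  ],
  newtons=25,
)

```text
time_s: 35.75
tcp_pos: [0.4196, -0.0213, 0.0625]
eef_rot: [-179.8, 0.0, -89.6]
contact_force: [2.3, -1.8, 2.2]
gripper_width: 0.0278
```

Emit:
step_arm(
  increments=[
    {"tx":0,"ty":0,"tz":5,"ax":0,"ay":0,"az":0,"claw":-1},
    {"tx":0,"ty":0,"tz":5,"ax":0,"ay":0,"az":0,"claw":-1},
    {"tx":0,"ty":0,"tz":4.5,"ax":0,"ay":0,"az":0,"claw":-1},
    {"tx":0,"ty":0,"tz":0,"ax":0,"ay":0,"az":0,"claw":-1},
    {"tx":0,"ty":0,"tz":0,"ax":0,"ay":0,"az":0,"claw":-1},
  ],
  newtons=25,
)

```text
time_s: 36.25
tcp_pos: [0.4195, -0.0211, 0.0766]
eef_rot: [-179.9, 0.0, -89.6]
contact_force: [4.9, -1.5, -4.1]
gripper_width: 0.0282
```

```bash
python3 - <<'E'
from m import *
s=cap('side'); print([x for x in red(s) if 200<x[1][0]<290], r.get_state()['tcp_pos'],r.get_state()['contact_force'])
E
```

```text
[([251, 247, 5, 10, 34], [252.85, 250.97])] [ 0.41952475 -0.02115186  0.0764844 ] [ 4.16774916 -0.97124065 -4.25141057]
```

Emit:
step_arm(
  increments=[
    {"tx":-0.1,"ty":9,"tz":0,"ax":0,"ay":0,"az":-4.6,"claw":-1},
    {"tx":0.6,"ty":9,"tz":0,"ax":0,"ay":0,"az":-4.6,"claw":-1},
    {"tx":1.4,"ty":8.9,"tz":0,"ax":0,"ay":0,"az":-4.6,"claw":-1},
    {"tx":2.1,"ty":8.8,"tz":0,"ax":0,"ay":0,"az":-4.6,"claw":-1},
    {"tx":2.8,"ty":8.6,"tz":0,"ax":0,"ay":0,"az":-4.6,"claw":-1},
    {"tx":3.5,"ty":8.3,"tz":0,"ax":0,"ay":0,"az":-4.6,"claw":-1},
    {"tx":4.1,"ty":8,"tz":0,"ax":0,"ay":0,"az":-4.6,"claw":-1},
    {"tx":4.7,"ty":7.7,"tz":0,"ax":0,"ay":0,"az":-4.6,"claw":-1},
    {"tx":5.3,"ty":7.3,"tz":0,"ax":0,"ay":0,"az":-4.6,"claw":-1},
    {"tx":5.9,"ty":6.8,"tz":0,"ax":0,"ay":0,"az":-4.6,"claw":-1},
    {"tx":0,"ty":0,"tz":0,"ax":0,"ay":0,"az":0,"claw":-1},
  ],
  newtons=25,
)

```text
time_s: 37.4
tcp_pos: [0.45, 0.0611, 0.0762]
eef_rot: [-179.9, 0.0, -135.7]
contact_force: [8.8, -8.0, -4.6]
gripper_width: 0.0277
```

Emit:
step_arm(
  increments=[
    {"tx":6.4,"ty":6.3,"tz":0,"ax":0,"ay":0,"az":-4.6,"claw":-1},
    {"tx":6.9,"ty":5.8,"tz":0,"ax":0,"ay":0,"az":-4.6,"claw":-1},
    {"tx":7.4,"ty":5.2,"tz":0,"ax":0,"ay":0,"az":-4.6,"claw":-1},
    {"tx":7.8,"ty":4.6,"tz":0,"ax":0,"ay":0,"az":-4.6,"claw":-1},
    {"tx":8.1,"ty":3.9,"tz":0,"ax":0,"ay":0,"az":-4.6,"claw":-1},
    {"tx":8.4,"ty":3.3,"tz":0,"ax":0,"ay":0,"az":-4.6,"claw":-1},
    {"tx":8.6,"ty":2.6,"tz":0,"ax":0,"ay":0,"az":-4.6,"claw":-1},
    {"tx":0,"ty":0,"tz":0,"ax":0,"ay":0,"az":0,"claw":-1},
    {"tx":0,"ty":0,"tz":0,"ax":0,"ay":0,"az":0,"claw":-1},
  ],
  newtons=25,
)

```text
time_s: 38.3
tcp_pos: [0.502, 0.092, 0.0756]
eef_rot: [-180.0, -0.1, -167.8]
contact_force: [3.8, -3.4, -3.4]
gripper_width: 0.028
```

Emit:
step_arm(
  increments=[
    {"tx":5,"ty":1,"tz":0,"ax":0,"ay":0,"az":-2.1,"claw":-1},
    {"tx":5,"ty":0.8,"tz":0,"ax":0,"ay":0,"az":-2.2,"claw":-1},
    {"tx":0,"ty":0,"tz":0,"ax":0,"ay":0,"az":0,"claw":-1},
    {"tx":0,"ty":0,"tz":0,"ax":0,"ay":0,"az":0,"claw":-1},
  ],
  newtons=25,
)

```text
time_s: 38.7
tcp_pos: [0.5116, 0.0941, 0.0757]
eef_rot: [-180.0, -0.1, -172.1]
contact_force: [1.1, -1.7, -3.7]
gripper_width: 0.0281
```

Emit:
step_arm(
  increments=[
    {"tx":0.4,"ty":0,"tz":-4,"ax":0,"ay":0,"az":0,"claw":-1},
    {"tx":0,"ty":0,"tz":-4,"ax":0,"ay":0,"az":0,"claw":-1},
    {"tx":0,"ty":0,"tz":-4,"ax":0,"ay":0,"az":0,"claw":-1},
    {"tx":0,"ty":0,"tz":-3,"ax":0,"ay":0,"az":0,"claw":-1},
    {"tx":0,"ty":0,"tz":0,"ax":0,"ay":0,"az":0,"claw":-1},
    {"tx":0,"ty":0,"tz":0,"ax":0,"ay":0,"az":0,"claw":0.1},
    {"tx":0,"ty":0,"tz":0,"ax":0,"ay":0,"az":0,"claw":0.1},
    {"tx":0,"ty":0,"tz":0,"ax":0,"ay":0,"az":0,"claw":0.1},
    {"tx":0,"ty":0,"tz":35,"ax":0,"ay":0,"az":0,"claw":0.1},
    {"tx":0,"ty":0,"tz":35,"ax":0,"ay":0,"az":0,"claw":0.1},
    {"tx":0,"ty":0,"tz":35,"ax":0,"ay":0,"az":0,"claw":0.5},
    {"tx":0,"ty":0,"tz":0,"ax":0,"ay":0,"az":0,"claw":0.5},
  ],
  newtons=10,
)

```text
time_s: 39.9
tcp_pos: [0.5156, 0.0956, 0.171]
eef_rot: [179.9, 0.5, -172.1]
contact_force: [0.5, 0.5, 0.3]
gripper_width: 0.0592
```

```bash
cat >> m.py <<'E'
def traycorners(c):
    b=c['image'].max(2); k=np.zeros_like(b); k[215:272,150:240]=((b[215:272,150:240]<100)&(b[215:272,150:240]>40))*255
    k=cv2.morphologyEx(k,cv2.MORPH_OPEN,np.ones((5,5)))
    cs,_=cv2.findContours(k,cv2.RETR_EXTERNAL,cv2.CHAIN_APPROX_NONE); ct=max(cs,key=cv2.contourArea)
    return cv2.minAreaRect(np.array([ray(c,u,v,.012)[:2] for u,v in ct[:,0]],np.float32)), cv2.boundingRect(ct)
E
python3 - <<'E'
from m import *
c=cap('top','t14');s=cap('side')
print(r.get_state()['tcp_pos'],[x for x in red(s) if 200<x[1][0]<290]); print(traycorners(c))
E
```

```text
[0.51317035 0.0947035  0.1669125 ] [([227, 231, 8, 8, 44], [230.55, 234.2])]
(((0.46263206005096436, 0.29924100637435913), (0.20700356364250183, 0.3289456069469452), 1.4512819051742554), (150, 215, 90, 57))
```

The knob is at the same home pixel as the first time, so the table is locked at loading. Over nest 1 now, with one look at the tray.

Emit:
step_arm(
  increments=[
    {"tx":-7,"ty":-12.3,"tz":0,"ax":0,"ay":0,"az":7.5,"claw":0.5},
    {"tx":-7,"ty":-12.3,"tz":0,"ax":0,"ay":0,"az":7.5,"claw":0.5},
    {"tx":-7,"ty":-12.3,"tz":0,"ax":0,"ay":0,"az":7.5,"claw":0.5},
    {"tx":-7,"ty":-12.2,"tz":0,"ax":0,"ay":0,"az":7.5,"claw":0.5},
    {"tx":-6,"ty":-12,"tz":0,"ax":0,"ay":0,"az":7.5,"claw":0.5},
    {"tx":0,"ty":0,"tz":0,"ax":0,"ay":0,"az":0,"claw":0.5},
    {"tx":0,"ty":0,"tz":0,"ax":0,"ay":0,"az":0,"claw":0.5},
  ],
  newtons=10,
)

```text
time_s: 40.7
tcp_pos: [0.4785, 0.0331, 0.1653]
eef_rot: [180.0, -0.1, -134.8]
contact_force: [-0.2, 0.2, -0.2]
gripper_width: 0.0659
```

```bash
python3 - <<'E'
from m import *
c=cap('top');s=cap('side')
print(r.get_state()['tcp_pos'],r.get_state()['eef_rot'])
cv2.imwrite('pics/v15.png',np.hstack([cv2.resize(c['image'][205:275,150:250],None,fx=4,fy=4,interpolation=cv2.INTER_CUBIC),cv2.resize(s['image'][205:275,125:225],None,fx=4,fy=4,interpolation=cv2.INTER_CUBIC)]))
E
```

```text
[0.47888166 0.033537   0.16558385] [ 1.79986356e+02 -3.39447124e-02 -1.34770047e+02]
```

View pics/v15.png

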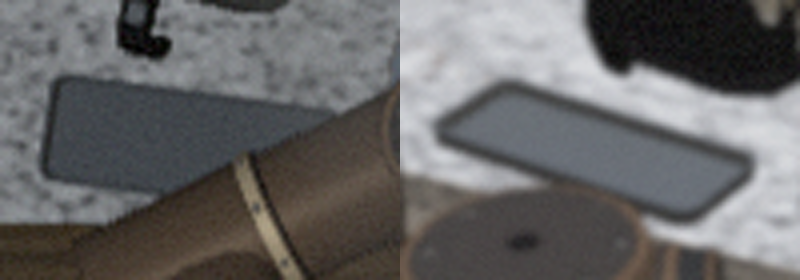

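```bash
python3 - <<'E'
from m import *
c=cap('top');s=cap('side')
f=lambda x,y,u0,v0:(u0+(x+.5)/4-.5,v0+(y+.5)/4-.5)
Q=[ray(s,*f(x,y,125,205),.018)[:2] for x,y in((106,80),(37,130),(353,157),(284,222))]; print('side',np.round(Q,4).tolist(),np.mean(Q,0).round(4))
Q=[ray(c,*f(x,y,150,205),.016)[:2] for x,y in((53,77),(41,179),(330,107),(160,192))]; print('top',np.round(Q,4).tolist())
E
```

```text
side [[0.5241, 0.4133], [0.4304, 0.4162], [0.4969, 0.1553], [0.3913, 0.1567]] [0.4607 0.2854]
top [[0.5299, 0.4194], [0.4355, 0.4263], [0.5085, 0.162], [0.4263, 0.3161]]
```

Emit:
step_arm(
  increments=[
    {"tx":0,"ty":0,"tz":-30,"ax":0,"ay":0,"az":0,"claw":0.5},
    {"tx":0,"ty":0,"tz":-30,"ax":0,"ay":0,"az":0,"claw":0.5},
    {"tx":0,"ty":0,"tz":-18,"ax":0,"ay":0,"az":0,"claw":0.5},
    {"tx":0,"ty":0,"tz":-10,"ax":0,"ay":0,"az":0,"claw":0.5},
    {"tx":0,"ty":0,"tz":0,"ax":0,"ay":0,"az":0,"claw":0.5},
    {"tx":0,"ty":0,"tz":0,"ax":0,"ay":0,"az":0,"claw":-1},
    {"tx":0,"ty":0,"tz":0,"ax":0,"ay":0,"az":0,"claw":-1},
    {"tx":0,"ty":0,"tz":0,"ax":0,"ay":0,"az":0,"claw":-1},
    {"tx":0,"ty":0,"tz":0,"ax":0,"ay":0,"az":0,"claw":-1},
    {"tx":0,"ty":0,"tz":0,"ax":0,"ay":0,"az":0,"claw":-1},
  ],
  newtons=10,
)

```text
time_s: 41.9
tcp_pos: [0.4793, 0.0335, 0.0788]
eef_rot: [-180.0, 0.1, -134.6]
contact_force: [-1.7, 0.5, 5.8]
gripper_width: 0.0462
```

Emit:
step_arm(
  increments=[
    {"tx":0,"ty":0,"tz":20,"ax":0,"ay":0,"az":0,"claw":-1},
    {"tx":0,"ty":0,"tz":35,"ax":0,"ay":0,"az":0,"claw":-1},
    {"tx":0,"ty":0,"tz":30,"ax":0,"ay":0,"az":0,"claw":-1},
    {"tx":-2,"ty":36,"tz":0,"ax":0,"ay":0,"az":-6.5,"claw":-1},
    {"tx":-2,"ty":36,"tz":0,"ax":0,"ay":0,"az":-6.5,"claw":-1},
    {"tx":-2,"ty":36,"tz":0,"ax":0,"ay":0,"az":-6.5,"claw":-1},
    {"tx":-2,"ty":36,"tz":0,"ax":0,"ay":0,"az":-6.5,"claw":-1},
    {"tx":-2,"ty":36,"tz":0,"ax":0,"ay":0,"az":-6.5,"claw":-1},
    {"tx":-2,"ty":36,"tz":0,"ax":0,"ay":0,"az":-6.5,"claw":-1},
    {"tx":-2,"ty":36,"tz":0,"ax":0,"ay":0,"az":-6.4,"claw":-1},
    {"tx":0,"ty":0,"tz":0,"ax":0,"ay":0,"az":0,"claw":-1},
    {"tx":0,"ty":0,"tz":0,"ax":0,"ay":0,"az":0,"claw":-1},
  ],
  newtons=12,
)

```text
time_s: 43.1
tcp_pos: [0.4643, 0.2857, 0.1626]
eef_rot: [-180.0, -0.0, -179.9]
contact_force: [-0.2, -0.3, -1.4]
gripper_width: 0.0464
```

Emit:
step_arm(
  increments=[
    {"tx":0,"ty":0,"tz":-30,"ax":0,"ay":0,"az":0,"claw":-1},
    {"tx":0,"ty":0,"tz":-30,"ax":0,"ay":0,"az":0,"claw":-1},
    {"tx":0,"ty":0,"tz":-25,"ax":0,"ay":0,"az":0,"claw":-1},
    {"tx":0,"ty":0,"tz":-12,"ax":0,"ay":0,"az":0,"claw":-1},
    {"tx":0,"ty":0,"tz":-5,"ax":0,"ay":0,"az":0,"claw":-1},
    {"tx":0,"ty":0,"tz":0,"ax":0,"ay":0,"az":0,"claw":-1},
    {"tx":0,"ty":0,"tz":0,"ax":0,"ay":0,"az":0,"claw":-1},
  ],
  newtons=12,
)

```text
time_s: 43.8
tcp_pos: [0.4653, 0.2856, 0.0621]
eef_rot: [179.9, 0.1, 180.0]
contact_force: [-0.7, 0.7, 0.6]
gripper_width: 0.0456
```

Emit:
step_arm(
  increments=[
    {"tx":0,"ty":0,"tz":-3,"ax":0,"ay":0,"az":0,"claw":-1},
    {"tx":0,"ty":0,"tz":-2,"ax":0,"ay":0,"az":0,"claw":-1},
    {"tx":0,"ty":0,"tz":-0.5,"ax":0,"ay":0,"az":0,"claw":-1},
    {"tx":0,"ty":0,"tz":0,"ax":0,"ay":0,"az":0,"claw":-1},
  ],
  newtons=12,
)

```text
time_s: 44.2
tcp_pos: [0.4654, 0.2859, 0.0568]
eef_rot: [179.9, 0.1, -180.0]
contact_force: [-0.7, -1.0, 7.3]
gripper_width: 0.0465
```

Contact with the tray floor (7 N). Releasing and going to nest 2.

Emit:
step_arm(
  increments=[
    {"tx":0,"ty":0,"tz":0,"ax":0,"ay":0,"az":0,"claw":0.5},
    {"tx":0,"ty":0,"tz":0,"ax":0,"ay":0,"az":0,"claw":0.5},
    {"tx":0,"ty":0,"tz":0,"ax":0,"ay":0,"az":0,"claw":0.5},
    {"tx":0,"ty":0,"tz":20,"ax":0,"ay":0,"az":0,"claw":0.5},
    {"tx":0,"ty":0,"tz":40,"ax":0,"ay":0,"az":0,"claw":0.5},
    {"tx":0,"ty":0,"tz":45,"ax":0,"ay":0,"az":0,"claw":0.5},
    {"tx":-0.6,"ty":-27.7,"tz":0,"ax":0,"ay":0,"az":8.3,"claw":0.5},
    {"tx":-0.6,"ty":-27.7,"tz":0,"ax":0,"ay":0,"az":8.3,"claw":0.5},
    {"tx":-0.6,"ty":-27.7,"tz":0,"ax":0,"ay":0,"az":8.3,"claw":0.5},
    {"tx":-0.6,"ty":-27.7,"tz":0,"ax":0,"ay":0,"az":8.3,"claw":0.5},
    {"tx":-0.6,"ty":-27.7,"tz":0,"ax":0,"ay":0,"az":8.3,"claw":0.5},
    {"tx":-0.6,"ty":-27.7,"tz":0,"ax":0,"ay":0,"az":8.3,"claw":0.5},
  ],
  newtons=10,
)

```text
time_s: 45.4
tcp_pos: [0.4608, 0.1179, 0.1605]
eef_rot: [180.0, -0.0, -129.9]
contact_force: [0.3, 0.3, 0.8]
gripper_width: 0.066
```

Emit:
step_arm(
  increments=[
    {"tx":-0.6,"ty":-27.7,"tz":0,"ax":0,"ay":0,"az":8.3,"claw":0.5},
    {"tx":-0.6,"ty":-27.7,"tz":0,"ax":0,"ay":0,"az":8.3,"claw":0.5},
    {"tx":-0.6,"ty":-27.7,"tz":0,"ax":0,"ay":0,"az":8.3,"claw":0.5},
    {"tx":-0.6,"ty":-27.7,"tz":0,"ax":0,"ay":0,"az":8.3,"claw":0.5},
    {"tx":-0.6,"ty":-27,"tz":0,"ax":0,"ay":0,"az":8.3,"claw":0.5},
    {"tx":0,"ty":0,"tz":0,"ax":0,"ay":0,"az":0,"claw":0.5},
    {"tx":0,"ty":0,"tz":0,"ax":0,"ay":0,"az":0,"claw":0.5},
  ],
  newtons=10,
)

```text
time_s: 46.1
tcp_pos: [0.4581, -0.0192, 0.1605]
eef_rot: [-180.0, 0.0, -88.9]
contact_force: [-0.1, 0.4, -0.6]
gripper_width: 0.066
```

```bash
cat >> m.py <<'E'
def glasses(c):
    P=cloud(c); m=(P[...,2]>.045)&(P[...,2]<.085)&(P[...,1]>.13)&(P[...,1]<.46)&(P[...,0]>.38)&(P[...,0]<.54)
    n,l,st,ce=cv2.connectedComponentsWithStats(m.astype(np.uint8))
    for i in range(1,n):
        if st[i][4]>12: print('glass',st[i].tolist(),P[l==i].mean(0).round(3),P[l==i][:,2].max().round(3))
E
python3 - <<'E'
from m import *
c=cap('top');glasses(c);print(r.get_state()['tcp_pos'],r.get_state()['eef_rot'])
E
```

```text
glass [188, 236, 14, 13, 56] [0.465 0.295 0.061] 0.071
[ 0.45817803 -0.01875555  0.16055274] [-1.79995267e+02  6.08312716e-03 -8.88862943e+01]
```

Emit:
step_arm(
  increments=[
    {"tx":0,"ty":0,"tz":-30,"ax":0,"ay":0,"az":0,"claw":0.5},
    {"tx":0,"ty":0,"tz":-30,"ax":0,"ay":0,"az":0,"claw":0.5},
    {"tx":0,"ty":0,"tz":-14,"ax":0,"ay":0,"az":0,"claw":0.5},
    {"tx":0,"ty":0,"tz":-9,"ax":0,"ay":0,"az":0,"claw":0.5},
    {"tx":0,"ty":0,"tz":0,"ax":0,"ay":0,"az":0,"claw":0.5},
    {"tx":0,"ty":0,"tz":0,"ax":0,"ay":0,"az":0,"claw":-1},
    {"tx":0,"ty":0,"tz":0,"ax":0,"ay":0,"az":0,"claw":-1},
    {"tx":0,"ty":0,"tz":0,"ax":0,"ay":0,"az":0,"claw":-1},
    {"tx":0,"ty":0,"tz":0,"ax":0,"ay":0,"az":0,"claw":-1},
    {"tx":0,"ty":0,"tz":0,"ax":0,"ay":0,"az":0,"claw":-1},
  ],
  newtons=10,
)

```text
time_s: 47.15
tcp_pos: [0.4589, -0.0186, 0.0783]
eef_rot: [-179.9, 0.0, -88.7]
contact_force: [0.5, 0.9, 4.5]
gripper_width: 0.0462
```

Emit:
step_arm(
  increments=[
    {"tx":0,"ty":0,"tz":20,"ax":0,"ay":0,"az":0,"claw":-1},
    {"tx":0,"ty":0,"tz":35,"ax":0,"ay":0,"az":0,"claw":-1},
    {"tx":0,"ty":0,"tz":40,"ax":0,"ay":0,"az":0,"claw":-1},
    {"tx":1.4,"ty":35.9,"tz":0,"ax":0,"ay":0,"az":5.3,"claw":-1},
    {"tx":1.4,"ty":35.9,"tz":0,"ax":0,"ay":0,"az":5.3,"claw":-1},
    {"tx":1.4,"ty":35.9,"tz":0,"ax":0,"ay":0,"az":5.3,"claw":-1},
    {"tx":1.4,"ty":35.9,"tz":0,"ax":0,"ay":0,"az":5.3,"claw":-1},
    {"tx":1.4,"ty":35.9,"tz":0,"ax":0,"ay":0,"az":5.3,"claw":-1},
    {"tx":1.4,"ty":35.9,"tz":0,"ax":0,"ay":0,"az":5.3,"claw":-1},
    {"tx":1.4,"ty":35.9,"tz":0,"ax":0,"ay":0,"az":5.3,"claw":-1},
    {"tx":1.4,"ty":35.9,"tz":0,"ax":0,"ay":0,"az":5.3,"claw":-1},
    {"tx":1.4,"ty":35.9,"tz":0,"ax":0,"ay":0,"az":5.3,"claw":-1},
  ],
  newtons=12,
)

```text
time_s: 48.35
tcp_pos: [0.4703, 0.3055, 0.1723]
eef_rot: [180.0, 0.0, -40.8]
contact_force: [0.0, -0.1, -0.6]
gripper_width: 0.0463
```

Emit:
step_arm(
  increments=[
    {"tx":1.4,"ty":35.9,"tz":0,"ax":0,"ay":0,"az":5.3,"claw":-1},
    {"tx":1.4,"ty":35.5,"tz":0,"ax":0,"ay":0,"az":5.3,"claw":-1},
    {"tx":0,"ty":0,"tz":0,"ax":0,"ay":0,"az":0,"claw":-1},
    {"tx":0,"ty":0,"tz":-30,"ax":0,"ay":0,"az":0,"claw":-1},
    {"tx":0,"ty":0,"tz":-30,"ax":0,"ay":0,"az":0,"claw":-1},
    {"tx":0,"ty":0,"tz":-25,"ax":0,"ay":0,"az":0,"claw":-1},
    {"tx":0,"ty":0,"tz":-20,"ax":0,"ay":0,"az":0,"claw":-1},
    {"tx":0,"ty":0,"tz":-6,"ax":0,"ay":0,"az":0,"claw":-1},
    {"tx":0,"ty":0,"tz":0,"ax":0,"ay":0,"az":0,"claw":-1},
    {"tx":0,"ty":0,"tz":0,"ax":0,"ay":0,"az":0,"claw":-1},
  ],
  newtons=12,
)

```text
time_s: 49.35
tcp_pos: [0.474, 0.3761, 0.0625]
eef_rot: [-179.9, -0.0, -30.4]
contact_force: [0.2, -0.4, -0.2]
gripper_width: 0.0459
```

Emit:
step_arm(
  increments=[
    {"tx":0,"ty":0,"tz":-3,"ax":0,"ay":0,"az":0,"claw":-1},
    {"tx":0,"ty":0,"tz":-2.5,"ax":0,"ay":0,"az":0,"claw":-1},
    {"tx":0,"ty":0,"tz":-0.5,"ax":0,"ay":0,"az":0,"claw":-1},
    {"tx":0,"ty":0,"tz":0,"ax":0,"ay":0,"az":0,"claw":-1},
  ],
  newtons=12,
)

```text
time_s: 49.75
tcp_pos: [0.4742, 0.3762, 0.0566]
eef_rot: [-179.9, -0.0, -30.4]
contact_force: [0.1, -1.5, 5.5]
gripper_width: 0.0459
```

Emit:
step_arm(
  increments=[
    {"tx":0,"ty":0,"tz":0,"ax":0,"ay":0,"az":0,"claw":0.5},
    {"tx":0,"ty":0,"tz":0,"ax":0,"ay":0,"az":0,"claw":0.5},
    {"tx":0,"ty":0,"tz":0,"ax":0,"ay":0,"az":0,"claw":0.5},
    {"tx":0,"ty":0,"tz":20,"ax":0,"ay":0,"az":0,"claw":0.5},
    {"tx":0,"ty":0,"tz":40,"ax":0,"ay":0,"az":0,"claw":0.5},
    {"tx":0,"ty":0,"tz":45,"ax":0,"ay":0,"az":0,"claw":0.5},
    {"tx":0.7,"ty":-37.2,"tz":0,"ax":0,"ay":0,"az":-1,"claw":0.5},
    {"tx":0.7,"ty":-37.2,"tz":0,"ax":0,"ay":0,"az":-1,"claw":0.5},
    {"tx":0.7,"ty":-37.2,"tz":0,"ax":0,"ay":0,"az":-1,"claw":0.5},
    {"tx":0.7,"ty":-37.2,"tz":0,"ax":0,"ay":0,"az":-1,"claw":0.5},
    {"tx":0.7,"ty":-37.2,"tz":0,"ax":0,"ay":0,"az":-1,"claw":0.5},
    {"tx":0.7,"ty":-37.2,"tz":0,"ax":0,"ay":0,"az":-1,"claw":0.5},
  ],
  newtons=10,
)

```text
time_s: 50.95
tcp_pos: [0.4773, 0.151, 0.1605]
eef_rot: [180.0, 0.0, -36.5]
contact_force: [0.6, 0.3, -0.3]
gripper_width: 0.0662
```

Emit:
step_arm(
  increments=[
    {"tx":0.7,"ty":-37.2,"tz":0,"ax":0,"ay":0,"az":-1,"claw":0.5},
    {"tx":0.7,"ty":-37.2,"tz":0,"ax":0,"ay":0,"az":-1,"claw":0.5},
    {"tx":0.7,"ty":-37.2,"tz":0,"ax":0,"ay":0,"az":-1,"claw":0.5},
    {"tx":0.6,"ty":-37.2,"tz":0,"ax":0,"ay":0,"az":-1,"claw":0.5},
    {"tx":0.6,"ty":-37.2,"tz":0,"ax":0,"ay":0,"az":-1,"claw":0.5},
    {"tx":0.6,"ty":-37,"tz":0,"ax":0,"ay":0,"az":-1.3,"claw":0.5},
    {"tx":0,"ty":0,"tz":0,"ax":0,"ay":0,"az":0,"claw":0.5},
    {"tx":0,"ty":0,"tz":0,"ax":0,"ay":0,"az":0,"claw":0.5},
  ],
  newtons=10,
)

```text
time_s: 51.75
tcp_pos: [0.4814, -0.0713, 0.1604]
eef_rot: [180.0, 0.0, -42.9]
contact_force: [1.4, 0.5, 0.0]
gripper_width: 0.0654
```

```bash
python3 - <<'E'
from m import *
c=cap('top');glasses(c);print(r.get_state()['tcp_pos'],r.get_state()['eef_rot'])
E
```

```text
glass [165, 232, 14, 14, 62] [0.477 0.379 0.062] 0.073
glass [188, 236, 14, 13, 55] [0.465 0.295 0.062] 0.075
[ 0.48152532 -0.07056391  0.16045239] [ 1.79999470e+02  1.07067453e-02 -4.27813054e+01]
```

Emit:
step_arm(
  increments=[
    {"tx":0,"ty":0,"tz":-30,"ax":0,"ay":0,"az":0,"claw":0.5},
    {"tx":0,"ty":0,"tz":-30,"ax":0,"ay":0,"az":0,"claw":0.5},
    {"tx":0,"ty":0,"tz":-14,"ax":0,"ay":0,"az":0,"claw":0.5},
    {"tx":0,"ty":0,"tz":-9,"ax":0,"ay":0,"az":0,"claw":0.5},
    {"tx":0,"ty":0,"tz":0,"ax":0,"ay":0,"az":0,"claw":0.5},
    {"tx":0,"ty":0,"tz":0,"ax":0,"ay":0,"az":0,"claw":-1},
    {"tx":0,"ty":0,"tz":0,"ax":0,"ay":0,"az":0,"claw":-1},
    {"tx":0,"ty":0,"tz":0,"ax":0,"ay":0,"az":0,"claw":-1},
    {"tx":0,"ty":0,"tz":0,"ax":0,"ay":0,"az":0,"claw":-1},
    {"tx":0,"ty":0,"tz":0,"ax":0,"ay":0,"az":0,"claw":-1},
  ],
  newtons=10,
)

```text
time_s: 52.8
tcp_pos: [0.4825, -0.0703, 0.0783]
eef_rot: [-179.9, -0.1, -42.7]
contact_force: [0.3, 0.7, 4.9]
gripper_width: 0.0463
```

Emit:
step_arm(
  increments=[
    {"tx":0,"ty":0,"tz":20,"ax":0,"ay":0,"az":0,"claw":-1},
    {"tx":0,"ty":0,"tz":35,"ax":0,"ay":0,"az":0,"claw":-1},
    {"tx":0,"ty":0,"tz":35,"ax":0,"ay":0,"az":0,"claw":-1},
    {"tx":-3.3,"ty":33.8,"tz":0,"ax":0,"ay":0,"az":-5.7,"claw":-1},
    {"tx":-3.3,"ty":33.8,"tz":0,"ax":0,"ay":0,"az":-5.7,"claw":-1},
    {"tx":-3.3,"ty":33.8,"tz":0,"ax":0,"ay":0,"az":-5.7,"claw":-1},
    {"tx":-3.3,"ty":33.8,"tz":0,"ax":0,"ay":0,"az":-5.7,"claw":-1},
    {"tx":-3.3,"ty":33.8,"tz":0,"ax":0,"ay":0,"az":-5.7,"claw":-1},
    {"tx":-3.3,"ty":33.8,"tz":0,"ax":0,"ay":0,"az":-5.7,"claw":-1},
    {"tx":-3.3,"ty":33.8,"tz":0,"ax":0,"ay":0,"az":-5.7,"claw":-1},
    {"tx":-3.3,"ty":33.8,"tz":0,"ax":0,"ay":0,"az":-5.7,"claw":-1},
    {"tx":0,"ty":0,"tz":0,"ax":0,"ay":0,"az":0,"claw":-1},
  ],
  newtons=12,
)

```text
time_s: 54.0
tcp_pos: [0.4551, 0.2028, 0.1674]
eef_rot: [-180.0, 0.0, -88.4]
contact_force: [0.2, -0.2, -0.7]
gripper_width: 0.0464
```

Emit:
step_arm(
  increments=[
    {"tx":0,"ty":0,"tz":-30,"ax":0,"ay":0,"az":0,"claw":-1},
    {"tx":0,"ty":0,"tz":-30,"ax":0,"ay":0,"az":0,"claw":-1},
    {"tx":0,"ty":0,"tz":-25,"ax":0,"ay":0,"az":0,"claw":-1},
    {"tx":0,"ty":0,"tz":-16,"ax":0,"ay":0,"az":0,"claw":-1},
    {"tx":0,"ty":0,"tz":-5,"ax":0,"ay":0,"az":0,"claw":-1},
    {"tx":0,"ty":0,"tz":0,"ax":0,"ay":0,"az":0,"claw":-1},
    {"tx":0,"ty":0,"tz":0,"ax":0,"ay":0,"az":0,"claw":-1},
  ],
  newtons=12,
)

```text
time_s: 54.7
tcp_pos: [0.4557, 0.2001, 0.0623]
eef_rot: [-180.0, 0.0, -88.3]
contact_force: [-0.0, 0.2, -1.0]
gripper_width: 0.0459
```

Emit:
step_arm(
  increments=[
    {"tx":0,"ty":0,"tz":-3,"ax":0,"ay":0,"az":0,"claw":-1},
    {"tx":0,"ty":0,"tz":-2.5,"ax":0,"ay":0,"az":0,"claw":-1},
    {"tx":0,"ty":0,"tz":-0.5,"ax":0,"ay":0,"az":0,"claw":-1},
    {"tx":0,"ty":0,"tz":0,"ax":0,"ay":0,"az":0,"claw":-1},
  ],
  newtons=12,
)

```text
time_s: 55.1
tcp_pos: [0.4558, 0.2006, 0.0564]
eef_rot: [-179.9, 0.1, -88.3]
contact_force: [-1.1, 1.2, 3.9]
gripper_width: 0.0461
```

Emit:
step_arm(
  increments=[
    {"tx":0,"ty":0,"tz":0,"ax":0,"ay":0,"az":0,"claw":0.5},
    {"tx":0,"ty":0,"tz":0,"ax":0,"ay":0,"az":0,"claw":0.5},
    {"tx":0,"ty":0,"tz":0,"ax":0,"ay":0,"az":0,"claw":0.5},
    {"tx":0,"ty":0,"tz":20,"ax":0,"ay":0,"az":0,"claw":0.5},
    {"tx":0,"ty":0,"tz":40,"ax":0,"ay":0,"az":0,"claw":0.5},
    {"tx":0,"ty":0,"tz":40,"ax":0,"ay":0,"az":0,"claw":0.5},
    {"tx":0,"ty":0,"tz":40,"ax":0,"ay":0,"az":0,"claw":0.5},
    {"tx":0,"ty":-40,"tz":0,"ax":0,"ay":0,"az":0,"claw":0.5},
    {"tx":0,"ty":-40,"tz":0,"ax":0,"ay":0,"az":0,"claw":0.5},
    {"tx":0,"ty":-40,"tz":0,"ax":0,"ay":0,"az":0,"claw":0.5},
    {"tx":0,"ty":-40,"tz":0,"ax":0,"ay":0,"az":0,"claw":0.5},
    {"tx":0,"ty":0,"tz":0,"ax":0,"ay":0,"az":0,"claw":0.5},
  ],
  newtons=10,
)

```text
time_s: 56.3
tcp_pos: [0.4542, 0.0365, 0.1954]
eef_rot: [179.9, -0.0, -88.5]
contact_force: [0.3, 0.7, 0.0]
gripper_width: 0.0658
```

```bash
python3 - <<'E'
from m import *
c=cap('top');s=cap('side');glasses(c);print(r.get_state()['tcp_pos'],[x for x in red(s) if 200<x[1][0]<290]);print(nozz(c,s))
cv2.imwrite('pics/v16.png',np.vstack([cv2.resize(c['image'][195:270,150:350],None,fx=4,fy=4,interpolation=cv2.INTER_CUBIC),cv2.resize(s['image'][200:275,130:330],None,fx=4,fy=4,interpolation=cv2.INTER_CUBIC)]))
E
```

```text
glass [165, 232, 14, 14, 68] [0.476 0.38  0.06 ] 0.072
glass [188, 236, 14, 13, 53] [0.466 0.295 0.062] 0.074
glass [214, 239, 13, 13, 41] [0.46  0.208 0.06 ] 0.069
[0.45515395 0.0390932  0.19559924] [([227, 231, 8, 8, 47], [230.55, 234.3])]
[([326, 232, 9, 8, 67], array([329.95522388, 235.44776119])), ([308, 218, 10, 8, 70], array([312.61428571, 221.35714286]))]
```

View pics/v16.png

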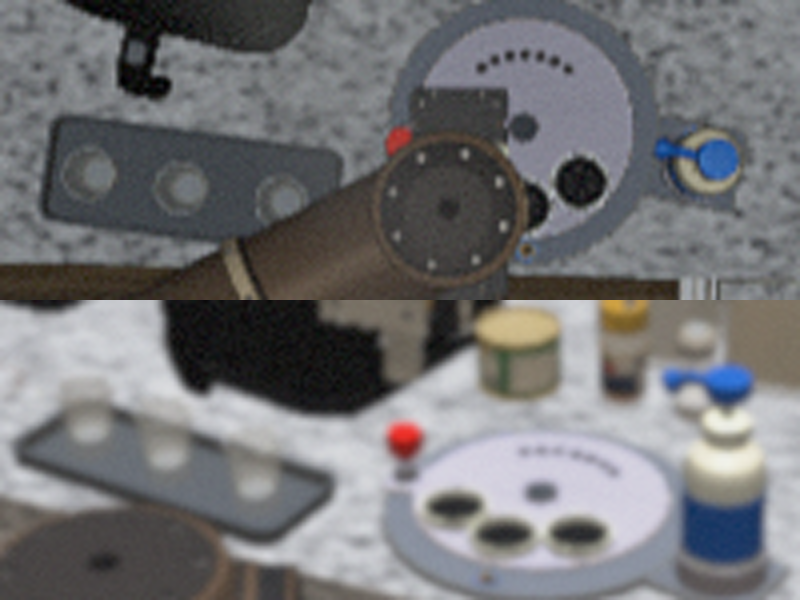

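All three glasses stand upright and centred on the tray (top view (90,172), (182,185) and (283,200)). The nests are empty, the knob is home at the loading stop, the nozzle is up and the gripper is clear. Handing in.

```bash
python3 -c "
from plant import r
print(r.close_job(), r.get_state()['time_s'])"
```

```text
the job is handed in; nothing more can be done
the job is handed in; nothing more can be done
```

I carried out every step and handed the job in at about 56 s of the 210 s allowed; no verdict was reported.

**What I did:** I turned the table to the loading stop with the plunger home and stood all three glasses in nests. Then I lifted the plunger, turned to the spray stop, let the plunger drop and pressed the nozzle onto its hard stop (26 N). It sprang back to the same pixel as before. Finally I turned the table back, with the plunger home again, and set the three glasses on the tray.

**Last checks:**
- **Glasses:** all three stand upright along the tray's centre line, at about (0.476, 0.380), (0.466, 0.295) and (0.460, 0.208).
- **Knob:** its pixel matches the first time it was home at the loading stop.
- **Nozzle:** it is up.
- **Gripper:** it is clear of everything.
- **Bystanders:** the tin and spice jar show no sign of having moved. I did not check the mug and jar separately.

**What disagreed:**
- The tray was knocked about 15 mm while I was fetching the third glass. I ignored a depth reading that showed it, so the first grip caught only the glass's edge. I re-centred and gripped it properly.
- Depth readings of the placed glasses differ from where I released them by up to about 9 mm, still well inside the tray's limits.
- My automatic tray fit failed, so I took the tray's pose from its corners in the pictures.

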